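Load the shaker's sloping cradles from a crowded tube rack

TASK

Take the two capped sample tubes out of the crowded rack and lay one in each of the shaker's two free sloping cradles: cap up, resting in the trough, foot right down against the stop. Set them down gently, without dropping them, leave the open tubes standing in the rack, and do not disturb the other things on the bench.

Things in the scene. Friction and masses are not known exactly. Their poses are not given: they have to be found in the camera images.
- tube_a_mid (a point): one of the two capped sample tubes in the rack (the other is its twin): off-white plastic, 136 mm tall, round-bottomed body 26 mm in diameter, ribbed white screw cap 30 mm in diameter and 24 mm high (the top 24 mm), about 60 g. This point: on its axis, half-way up, 68 mm from the foot; z points along its axis to the cap. The tube stands upright in its cell, its foot 6 mm above the bench
- tube_a_top (a point): the centre of the top face of tube_a's cap, 136 mm from the foot, 142 mm above the bench at the start
- tube_b_mid (a point): one of the two capped sample tubes in the rack (the other is its twin): off-white plastic, 136 mm tall, round-bottomed body 26 mm in diameter, ribbed white screw cap 30 mm in diameter and 24 mm high (the top 24 mm), about 60 g. This point: on its axis, half-way up, 68 mm from the foot; z points along its axis to the cap. The tube stands upright in its cell, its foot 6 mm above the bench
- tube_b_top (a point): the centre of the top face of tube_b's cap, 136 mm from the foot, 142 mm above the bench at the start
- open1_mid (a point): an open test tube (no cap) standing in the rack, stays there: pale glass-grey, 26 mm in diameter (28 mm at the rim), 142 mm tall, so that its mouth is 148 mm above the bench. This point: on its axis, half-way up, 71 mm from the foot
- open2_mid (a point): an open test tube (no cap) standing in the rack, stays there: pale glass-grey, 26 mm in diameter (28 mm at the rim), 142 mm tall, so that its mouth is 148 mm above the bench. This point: on its axis, half-way up, 71 mm from the foot
- open3_mid (a point): an open test tube (no cap) standing in the rack, stays there: pale glass-grey, 26 mm in diameter (28 mm at the rim), 142 mm tall, so that its mouth is 148 mm above the bench. This point: on its axis, half-way up, 71 mm from the foot
- open4_mid (a point): an open test tube (no cap) standing in the rack, stays there: pale glass-grey, 26 mm in diameter (28 mm at the rim), 142 mm tall, so that its mouth is 148 mm above the bench. This point: on its axis, half-way up, 71 mm from the foot
- open5_mid (a point): an open test tube (no cap) standing in the rack, stays there: pale glass-grey, 26 mm in diameter (28 mm at the rim), 142 mm tall, so that its mouth is 148 mm above the bench. This point: on its axis, half-way up, 71 mm from the foot
- open6_mid (a point): an open test tube (no cap) standing in the rack, stays there: pale glass-grey, 26 mm in diameter (28 mm at the rim), 142 mm tall, so that its mouth is 148 mm above the bench. This point: on its axis, half-way up, 71 mm from the foot
- rack: fixed aluminium rack, 134 (x) by 214 mm (y), any yaw; origin: centre of its underside. 3 x 5 square cells, pitch 40 mm (x -40..40, y -80..80), upper lattice's top 77 mm above the bench. Capped tubes at x 0, y 0 and y 40 (either way round); open tubes at (x, y) (-40,0), (40,0), (0,80), (-40,-40), (40,-40), (0,-80); other cells empty. Tubes in adjoining cells stand 11 to 14 mm apart
- shaker: fixed white shaker; aluminium platform 230 mm (x) by 280 mm (y), its top 88 mm above the bench; origin: centre of its underside; control panel on its +x side. Four steel cradles stand on it in a row at y -96, -32, 32, 96 mm, two with a tube clipped in, two free. Yaw within 0.35 rad of the world's
- cradle_1_mid (a point): free cradle: steel V trough, 90 degrees, 36 mm wide, holding a tube from 8 to 88 mm above its foot, with a stop under the foot. This point: where a tube's half-way point lies when fully home. Axes: z up, y along the row; a tube's axis, foot to cap, is (-sin 35, 0, cos 35 degrees) in them (cap leans to the robot's side); the trough lies on its underside, open towards (cos 35, 0, sin 35)
- cradle_1_top (a point): where the centre of the cap's top face lies when a tube is fully home in cradle_1: 68 mm up the tube's axis from cradle_1_mid, about 221 mm above the bench. Friction in the trough is high: a tube let go short of the stop usually stays there and does not slide home
- cradle_2_mid (a point): free cradle: steel V trough, 90 degrees, 36 mm wide, holding a tube from 8 to 88 mm above its foot, with a stop under the foot. This point: where a tube's half-way point lies when fully home. Axes: z up, y along the row; a tube's axis, foot to cap, is (-sin 35, 0, cos 35 degrees) in them (cap leans to the robot's side); the trough lies on its underside, open towards (cos 35, 0, sin 35)
- cradle_2_top (a point): where the centre of the cap's top face lies when a tube is fully home in cradle_2: 68 mm up the tube's axis from cradle_2_mid, about 221 mm above the bench. Friction in the trough is high: a tube let go short of the stop usually stays there and does not slide home
- loaded_1: an occupied cradle of the same shape: a capped tube is clipped fast in it (all fixed; cap's top about 221 mm above the bench, cap 30 mm wide). Origin: centre of its underside, on the platform; the tube's foot is at x 45, z 22 mm, the tube leans 35 degrees towards -x
- loaded_2: an occupied cradle of the same shape: a capped tube is clipped fast in it (all fixed; cap's top about 221 mm above the bench, cap 30 mm wide). Origin: centre of its underside, on the platform; the tube's foot is at x 45, z 22 mm, the tube leans 35 degrees towards -x
- reagent_bottle: bystander, loose on the bench, to be left alone: amber reagent bottle, 50 mm in diameter, 125 mm tall. Origin: centre of its underside
- beaker: bystander, loose on the bench, to be left alone: beaker, 68 mm in diameter, 85 mm tall. Origin: centre of its underside
- wash_bottle: bystander, loose on the bench, to be left alone: white wash bottle with a thin spout, 64 mm in diameter, 185 mm tall. Origin: centre of its underside
- dropper_bottle: bystander, loose on the bench, to be left alone: small amber dropper bottle, 42 mm in diameter, 112 mm tall. Origin: centre of its underside
- conical_flask: bystander, loose on the bench, to be left alone: conical flask, 76 mm in diameter at the foot, 112 mm tall. Origin: centre of its underside
- powder_jar: bystander, loose on the bench, to be left alone: white jar, 54 mm in diameter, 75 mm tall. Origin: centre of its underside
Things that resemble listed ones, but are neither listed nor needed, are in the scene too. What is shaped like the part that bears tube_a_mid but blue, red or yellow is not meant.

How it is judged:
By the outcome, as a careful person would: the job done as asked, in the order asked, and still so for the second after the job is handed in, with the robot touching nothing.
It also fails if it takes over 67 s, if anything falls off the work surface, if the arm or the gripper's body presses on something with over 40 N, if the wrist force passes 120 N, or if a joint passes its speed limit or range.

ROBOT

A 6-joint arm with a two-finger parallel gripper is mounted at the origin on the work surface. World frame = base frame: x ahead of the robot, y to its left, z up, the work surface at z = 0. Lengths are in mm, angles in rad, forces in N, time in s.
With the tool pointing down it reaches from about 350 to 975 mm from the base axis. Payload 7.1 kg.
Tool frame: the origin (TCP) lies on the mounting face of the last link; the fingertips stand 182 mm ahead of it and the grasp point (between the pads) lies 163 mm ahead of it (ctrl.finger_overhang is the distance from the TCP to the fingertips, in mm); z points along the fingers, y is the direction in which the jaws open and shut (so a half turn about z gives the same grasp; the last joint's range is limited). The gripper opens to 88 mm and grips with 3 to 60 N. Pads are 20 mm wide; open, the fingers measure 115 mm over their backs; the gripper's body (75 mm by 178 mm) begins 61 mm behind the grasp point.
Start: joints at [1.249, 0.423, 1.63, -0, 1.089, -0.019], TCP at [186.34, 596.56, 404.675] pointing down, gripper open.
Joint ranges: [-3, 3], [-0.9, 2.11], [0.09, 2.58], [-1.31, 4.45], [0.11, 2.69], [-2.54, 2.54]. Speed limits (rad/s): [2.39, 2.39, 3.01, 3.14, 3.14, 3.14].

INTERFACE

Orientations are given as a rotation vector (axis times angle).
In Python, from workcell import ctrl, viewer, recognise gives the robot as it stands.
- The arm moves only by the shell command python3 -m handwheel 'ROWS'. ROWS is JSON, a list of rows, each an object of numbers: "gripper": the closure, from 0 (fully open) to 1 (shut); "tx", "ty", "tz": the shift along the tool's x, y, z in m; "rx", "ry", "rz": the turn, a rotation vector about the tool's x, y, z in degrees. In form: [{"gripper": .., "tx": .., "ty": .., "tz": .., "rx": .., "ry": .., "rz": ..}, ...]. A call has 1 to 8 rows; each row shifts and turns the commanded pose from where the row before left it, along the tool's axes as they then stand; what a row does not reach is not made up. A row lasts 1/8 s, in which the tool goes at most 62.5 mm and 10.7 degrees, less where a joint would pass 70% of its speed; a pose out of reach is approached as far as the arm can. A call with a gripper value outside its range is refused whole. The fingers move at their own pace and stop on an object; the grip force is fixed at half the most. Time passes only in rows, so rows that do not move let the fingers close. It gives the time, the measured TCP pose, the force and the opening at its end, in the units of the state.
- ctrl.get_obs(): the state, without advancing time (a new reading comes with each control period).
- viewer.get_image(name): name is "scene" or "top"; returns a dict with "image" (420x560x3 uint8, red, green, blue), "range_z" (420x560 float32, mm along the optical axis (not along the pixel's ray), 0 where there is no reading), "vfov" (degrees; the focal length in pixels is half the picture's height over the tangent of half this angle, whatever the lens; pixels are square), "cx", "cy" (the principal point, pixels), "extrinsics" (4x4, takes a point from world to camera coordinates). Camera axes: x right, y up, looking along -z (the intrinsics and any distortion apply to the point x, -y, -z); pixel columns grow to the right and rows downward; lengths in mm; the calibration is good to about 2 mm. A picture is of the moment at which its call begins.
- ctrl.close_job(): hands the job in, once; it reports no verdict.
Trained networks look in a picture, given as the dict that the camera call returned (one of the last four; its "shot" number tells which), for a name from the list of things; names that differ only in an ending like _2 or _b are one class to them, and where a whole thing is asked for, a point or a joint stands for the part that bears it (a point fixed in the world has none). Each returns a list of dicts, best first, with "p" (0 to 1); they miss things now and then, are a little off and sometimes report something else, mostly with a low value. They report only what shows in the picture. A call takes as long as a camera call. They do not tell look-alikes from the thing itself.
- recognise(picture, name): "xy" ([column, row] as shares, 0 to 1, of the picture: columns of its width, rows of its height, amid what is visible of it).
The state is a dict: "t": time; "qpos": joint angles; "qvel": joint speeds; "joint_torque": joint torques, N m; "ee_pos": TCP position; "orientation": TCP orientation; "ft_force": force on the tool from outside, world axes, zero at the start; "moment": the same for the moment, N m; "width": finger opening in mm.
Only numpy, scipy, OpenCV 4.12 (cv2) and the standard library are available. Lean on these libraries where they do the work, as an engineer would, in place of code of your own. Each camera call takes 0.05 s, during which the arm holds its last target.

## Working session

There is one attempt and no reset: what is moved stays moved. The work goes in short steps, Python scripts to look and compute and a shell command to move; the robot and the scene stay as the last step left them, time stands still between calls to the robot, and variables do not carry over. Pictures are saved under pics/ and viewed, and the job is handed in when it is done.

```bash
ls; mkdir -p pics
cat > h.py <<'E'
import numpy as np, cv2, json, os
from workcell import ctrl, viewer, recognise
def shot(name, save=None):
    p=viewer.get_image(name)
    if save: cv2.imwrite('pics/'+save, cv2.cvtColor(p['image'],cv2.COLOR_RGB2BGR))
    return p
def f(p): return p['image'].shape[0]/2/np.tan(np.radians(p['vfov'])/2)
def unproj(p,c,r,z):
    F=f(p); X=np.stack([(c-p['cx'])/F*z, -(r-p['cy'])/F*z, -z, np.ones_like(z)],-1)
    return (X@np.linalg.inv(np.array(p['extrinsics'])).T)[...,:3]
def cloud(p):
    z=p['range_z'].astype(float); r,c=np.mgrid[:z.shape[0],:z.shape[1]]
    w=unproj(p,c.astype(float),r.astype(float),z); w[z<=0]=np.nan
    return w
def proj(p,w):
    w=np.atleast_2d(w); X=np.c_[w,np.ones(len(w))]@np.array(p['extrinsics']).T
    F=f(p); return np.c_[p['cx']+F*X[:,0]/-X[:,2], p['cy']-F*X[:,1]/-X[:,2]]
E
python3 - <<'E'
from h import *
for n in ['scene','top']:
    p=shot(n,n+'0.png'); print(n,[k for k in p],p['vfov'],p['cx'],p['cy'],p['extrinsics'], {k:p[k] for k in p if k not in('image','range_z','extrinsics')})
    for nm in ['tube_a_mid','tube_a_top','open1_mid','rack','shaker','cradle_1_mid','cradle_1_top','loaded_1']:
        print(nm,[(round(d['xy'][0]*560),round(d['xy'][1]*420),round(d['p'],2)) for d in recognise(p,nm)])
o=ctrl.get_obs(); print(o)
E
```

```text
pics
scene ['image', 'range_z', 'vfov', 'cx', 'cy', 'extrinsics', 'shot'] 56.215196237711254 281.7492499034696 210.402440113945 [[-7.63623676e-01  6.45657866e-01  2.19127115e-03  4.06466303e+02]
 [-4.23722269e-01 -5.03694026e-01  7.52829175e-01  1.49579174e+02]
 [ 4.87173809e-01  5.73949692e-01  6.58212300e-01 -1.37420845e+03]
 [ 0.00000000e+00  0.00000000e+00  0.00000000e+00  1.00000000e+00]] {'vfov': 56.215196237711254, 'cx': 281.7492499034696, 'cy': 210.402440113945, 'shot': 1}
tube_a_mid [(308, 242, 0.74), (366, 261, 0.72), (423, 327, 0.55), (195, 256, 0.4)]
tube_a_top [(421, 329, 0.96), (327, 230, 0.88), (306, 243, 0.56), (363, 268, 0.53)]
open1_mid [(380, 280, 0.79), (387, 256, 0.68)]
rack [(357, 309, 0.64)]
shaker [(238, 186, 0.92), (175, 228, 0.4), (366, 267, 0.3)]
cradle_1_mid [(230, 156, 0.8)]
cradle_1_top [(225, 153, 0.7)]
loaded_1 [(217, 142, 0.83), (243, 162, 0.79)]
top ['image', 'range_z', 'vfov', 'cx', 'cy', 'extrinsics', 'shot'] 51.989125926481464 274.39290385407674 211.25064279693453 [[ 2.78168368e-02 -9.99345717e-01  2.31162446e-02  3.72498251e+00]
 [ 9.89299575e-01
[... 660 characters left out ...]
8, 0.53), (165, 258, 0.45)]
{'t': 0.9, 'qpos': array([ 1.24899752e+00,  4.23088774e-01,  1.62988466e+00, -9.07183575e-06,
        1.08859520e+00, -1.90089545e-02]), 'qvel': array([ 1.43296812e-04,  1.71100045e-04,  2.71012309e-04, -6.34432470e-05,
        6.94178966e-04, -9.07133897e-04]), 'joint_torque': array([ 2.93592911e-04, -5.44565535e+01, -2.74052364e+01,  6.45872578e-02,
        1.66932220e-02,  1.01373288e-05]), 'ee_pos': array([186.34416224, 596.5649971 , 404.6881157 ]), 'orientation': array([4.73798022e-01, 3.10564719e+00, 3.50451572e-05]), 'ft_force': array([-0.96646278, -0.0419366 , -0.77774435]), 'moment': array([0.00964991, 0.02799073, 0.00278257]), 'width': 87.95477134411564}
```

View pics/scene0.png

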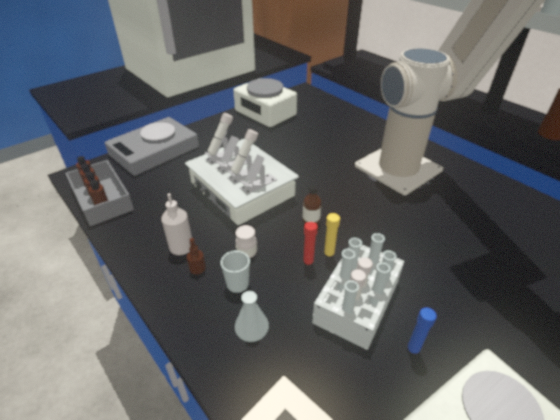

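View pics/top0.png

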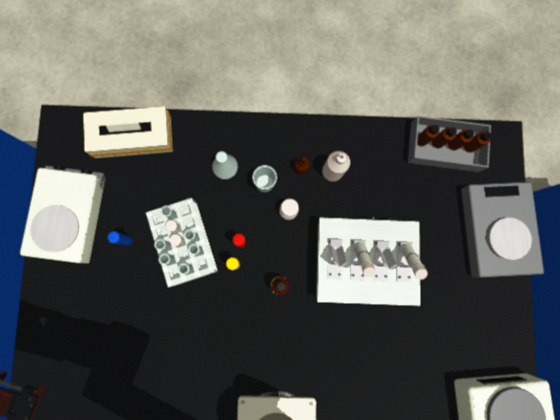

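The scene image shows the rack at about (360,290), with two white caps inside it at (365,265) and (358,276). The shaker is at (240,178). The top image shows the caps at (171,226) and (176,240). The free cradles are at columns ~335 and ~383, and the loaded ones at ~362 and ~412.

Things that could be mistaken for a capped tube:
- red (309,242)
- yellow (331,232)
- blue (421,329)
- the two clipped shaker tubes

Next come crops and depth geometry.

Run:
```python
from h import *
a=shot('scene'); b=shot('top')
A=a['image'][220:350,290:420]; B=b['image'][190:300,135:230]; C=b['image'][205:315,305:430]
rs=lambda i,s:cv2.resize(i,None,fx=s,fy=s,interpolation=cv2.INTER_CUBIC)
A=rs(A,3);B=rs(B,4)[:,:400];
H=400
ims=[cv2.resize(x,(int(x.shape[1]*H/x.shape[0]),H)) for x in(A,B)]
cv2.imwrite('pics/crop1.png',cv2.cvtColor(np.hstack(ims)[:, :800],cv2.COLOR_RGB2BGR))
cv2.imwrite('pics/crop2.png',cv2.cvtColor(rs(C,5),cv2.COLOR_RGB2BGR))
for n,p in(('scene',a),('top',b)):
    w=cloud(p); np.save(n+'_w.npy',w)
    z=w[...,2]; m=(abs(z)<12)
    print(n,'bench z med',np.nanmedian(z[m]),np.nanstd(z[m]))
    X=w[m]; 
    G=np.c_[X[:,:2],np.ones(len(X))]; print(np.linalg.lstsq(G,X[:,2],rcond=None)[0])
    # quadrants for distortion
    for r in range(30,420,60): print([None if np.isnan(z[r,c]) else round(float(z[r,c]),1) for c in range(20,560,60)])
```

```text
scene bench z med -0.04003595971039431 2.4089851485594567
[-2.54138075e-04 -2.00355702e-04  2.15042999e-01]
[32.4, -31.9, 256.5, 250.6, 19.9, 52.3, -155.9, -40.1, 487.7]
[-315.0, -1.1, -1.1, -0.8, 120.1, 2.0, -6.9, 305.7, 120.3]
[-699.6, -96.3, 52.4, -0.8, 87.3, 0.1, 14.5, 2.2, -27.4]
[-748.6, 1.2, -1.0, 2.0, 26.9, -1.4, -2.3, -1.9, -0.2]
[-755.0, -751.4, 0.1, 12.5, -3.1, -0.9, 125.3, 0.6, -1.9]
[-761.9, -749.5, -499.5, -0.8, 24.9, -0.8, -0.4, -0.1, 0.4]
[-746.0, -749.8, -745.4, 0.5, -0.2, 3.2, 1.2, 75.0, 83.6]
top bench z med -0.6361587672254245 2.8294677919799103
[ 4.03414016e-04  2.00266344e-04 -7.03412772e-01]
[-752.8, -746.8, -745.7, -749.7, -753.4, -757.7, -749.8, -761.8, -750.7]
[-755.3, -746.6, -761.2, -742.3, -754.8, -756.5, -751.2, -749.6, -751.7]
[-235.3, -1.3, 42.2, 1.5, -2.0, -2.1, -0.8, 7.6, -3.4]
[-272.2, 75.6, -2.8, 1.0, -2.0, -0.1, 0.5, 0.4, 51.8]
[-313.9, -2.4, 0.6, 29.2, 4.9, 86.1, 88.5, -3.1, 58.4]
[-0.5, -2.6, -1.7, -1.8, -0.0, -2.2, -3.1, 4.5, -2.0]
[319.3, 0.6, -4.2, 2.3, -0.4, 1.0, -1.6, -3.7, 104.1]
```

View pics/crop1.png

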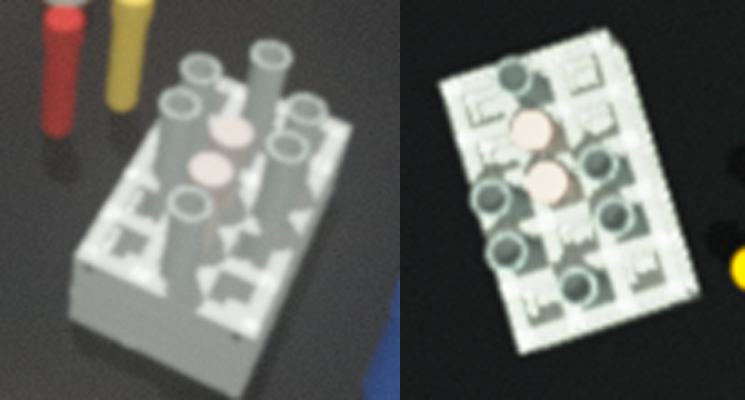

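View pics/crop2.png

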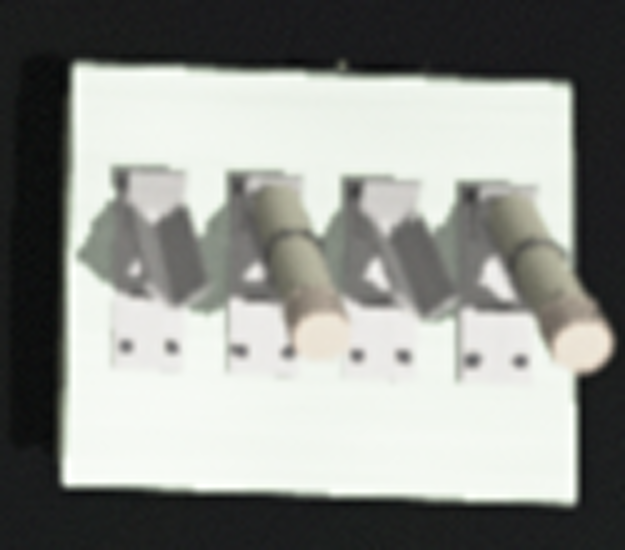

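The crop shows the two off-white caps in the rack's middle row. In the top view they are at about (171,226) and (175,240), next to the end open tube, which matches the description. I'll fit the rack and shaker poses from these points in both cameras.

```bash
cat > fit.py <<'E'
from h import *
from scipy.optimize import least_squares
a=shot('scene'); b=shot('top')
T=lambda P,s,ox,oy,x0: np.c_[(np.array(P)[:,0]-x0+.5)/s+ox-.5,(np.array(P)[:,1]+.5)/s+oy-.5]
s=400/110
top=T([(532,130),(547,183),(515,76),(490,199),(507,251),(598,164),(615,217),(579,288),(440,82),(607,30),(699,296),(520,352)],s,135,190,400)
s=400/130
sc=T([(232,131),(210,170),(201,70),(181,103),(271,55),(307,110),(287,147),(189,204)],s,290,220,0)
# rack local; top crop: rack y up image. image left=+y world
L=lambda x,y,z:(x,y,z)
# +y local towards (0,80) end.  local x = y rotated -90
mt=np.array([(0,40,142),(0,0,142),(0,80,148),(-40,0,148),(-40,-40,148),(40,0,148),(40,-40,148),(0,-80,148),(-67,107,77),(67,107,77),(67,-107,77),(-67,-107,77)],float)
# scene: caps far/near ; assign by fit below
def place(q,m):
    c,s_=np.cos(q[2]),np.sin(q[2]); return np.c_[q[0]+c*m[:,0]-s_*m[:,1],q[1]+s_*m[:,0]+c*m[:,1],m[:,2]]
def fit(p,m,u,q0):
    r=least_squares(lambda q:(proj(p,place(q,m))-u).ravel(),q0,loss='soft_l1')
    return r.x,(proj(p,place(r.x,m))-u)
w0=unproj(b,top[1,0],top[1,1],np.array(1060.)); print(w0)
best=None
q,e=min((fit(b,mt,top,[w0[0],w0[1],y]) for y in np.arange(-3,3,.5)),key=lambda t:np.abs(t[1]).sum()); print('top',q,np.round(e,1).tolist())
P=proj(a,place(q,mt[:8])); print(np.round(P,1).tolist(), np.round(sc,1).tolist())
from scipy.spatial.distance import cdist
from scipy.optimize import linear_sum_assignment
i,j=linear_sum_assignment(cdist(P,sc)); print(j)
q2,e2=fit(a,mt[:8],sc[j],q); print('scene',q2,np.round(e2,1).tolist())
E
python3 fit.py
```

```text
[527.00326127 268.01039994 214.95850022]
top [532.89787199 283.05624277  -1.22008227] [[-0.1, -0.1], [0.1, -0.3], [-0.3, 0.2], [0.5, -0.0], [0.2, 0.3], [0.3, -0.0], [0.1, -0.1], [-0.3, -0.1], [0.2, 0.6], [0.3, 0.1], [-2.3, -0.4], [0.0, -0.1]]
[[358.6, 274.0], [365.4, 261.6], [351.8, 285.4], [383.5, 266.8], [389.4, 254.7], [348.6, 253.0], [355.3, 241.8], [378.1, 237.1]] [[365.1, 262.2], [357.9, 274.9], [355.0, 242.4], [348.5, 253.1], [377.7, 237.5], [389.4, 255.4], [382.9, 267.4], [351.1, 286.0]]
[1 0 7 6 5 3 2 4]
scene [534.8331667  283.57158117  -1.22659586] [[0.2, -0.3], [-0.1, -0.0], [0.0, -0.0], [0.1, 0.0], [-0.3, -0.0], [-0.3, 0.4], [0.1, -0.2], [0.2, 0.2]]
```

Run:
```python
from h import *
a=shot('scene'); 
C=a['image'][105:225,180:305]
cv2.imwrite('pics/crop3.png',cv2.cvtColor(cv2.resize(C,None,fx=5,fy=5,interpolation=cv2.INTER_CUBIC),cv2.COLOR_RGB2BGR))
```

```text
(no output)
```

View pics/crop3.png

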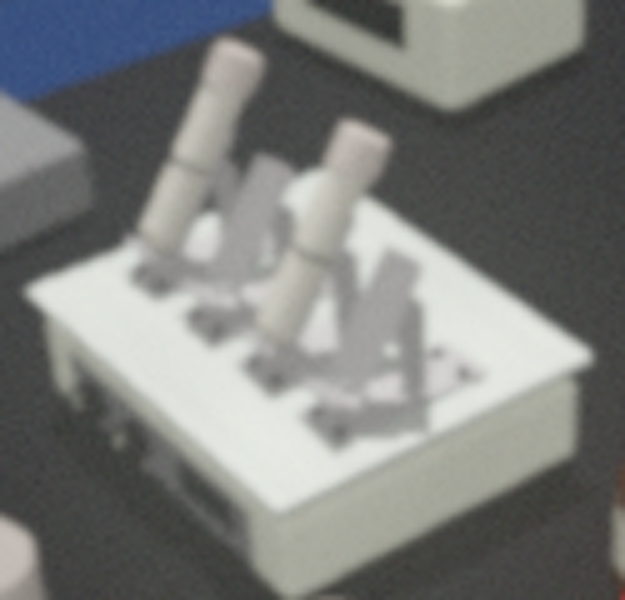

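```bash
cat > fit2.py <<'E'
from h import *
from scipy.optimize import least_squares
a=shot('scene'); b=shot('top')
T=lambda P,ox,oy: np.c_[(np.array(P)[:,0]+.5)/5+ox-.5,(np.array(P)[:,1]+.5)/5+oy-.5]
ut=T([(72,63),(575,82),(577,503),(62,485),(321,335),(584,344)],305,205)
us=T([(285,512),(22,290),(593,357),(365,139),(238,57)],180,105)
def place(q,m):
    c,s=np.cos(q[2]),np.sin(q[2]); x=m[:,0]+q[3]*m[:,3]
    return np.c_[q[0]+c*x-s*m[:,1],q[1]+s*x+c*m[:,1],m[:,2]]
mt=np.array([(115,140,88,0),(115,-140,88,0),(-115,-140,88,0),(-115,140,88,0),(-33,32,221.4,1),(-33,-96,221.4,1)],float)
ms=np.array([(115,140,88,0),(115,-140,88,0),(-115,140,88,0),(-33,32,221.4,1),(-33,-96,221.4,1)],float)
for n,p,m,u in(('top',b,mt,ut),('scene',a,ms,us)):
    r=least_squares(lambda q:np.r_[(proj(p,place(q,m))-u).ravel()],[480,-180,0,0],x_scale=[1,1,.01,1])
    print(n,np.round(r.x,4),np.round(proj(p,place(r.x,m))-u,1).tolist())
E
python3 fit2.py
```

```text
top [ 4.944794e+02 -2.422896e+02 -9.500000e-03  1.597500e+00] [[0.5, 0.2], [-0.7, 0.4], [-0.2, -0.2], [0.6, -0.4], [0.3, -0.1], [-0.4, 0.1]]
scene [ 4.960114e+02 -2.406665e+02  6.000000e-04  3.042600e+00] [[-0.4, 0.6], [0.6, 0.6], [0.3, -0.4], [-0.2, -0.5], [-0.2, -0.5]]
```

```bash
cat > d.py <<'E'
from h import *
from scipy.spatial.transform import Rotation as R
def down(jaw):  # tool z down, tool y = world angle jaw
    z=np.array([0,0,-1.]); y=np.array([np.cos(jaw),np.sin(jaw),0]); return R.from_matrix(np.c_[np.cross(y,z),y,z])
def tilt(sgn,yaw=-0.005,ang=35):
    t=np.radians(ang); z=np.array([np.cos(yaw)*np.sin(t),np.sin(yaw)*np.sin(t),-np.cos(t)]); y=sgn*np.array([-np.sin(yaw),np.cos(yaw),0])
    return R.from_matrix(np.c_[np.cross(y,z),y,z])
def rep():
    o=ctrl.get_obs(); r=R.from_rotvec(o['orientation']); M=r.as_matrix()
    g=o['ee_pos']+163*M[:,2]
    print('t %.2f grasp'%o['t'],np.round(g,1),'tcp',np.round(o['ee_pos'],1),'z',np.round(M[:,2],3),'y',np.round(M[:,1],3),'q',np.round(o['qpos'],3),'F',np.round(o['ft_force'],1),'w',round(float(o['width']),1))
    return o,r,g
def go(gt,rt):
    """delta of tool: shift in current tool axes (m) that takes grasp point to gt if turned AFTER shift keeping tcp consistent"""
    o,r,g=rep()
    tt=gt-163*rt.as_matrix()[:,2]
    dt=r.inv().apply(tt-o['ee_pos'])/1000; rv=np.degrees((r.inv()*rt).as_rotvec())
    print('shift',np.round(dt,4),'then turn deg',np.round(rv,2), '| turn first, shift in new axes', np.round(rt.inv().apply(tt-o['ee_pos'])/1000,4))
RK=(533.9,283.3,-1.223)
def rack(x,y,z):
    c,s=np.cos(RK[2]),np.sin(RK[2]); return np.array([RK[0]+c*x-s*y,RK[1]+s*x+c*y,z])
SH=(495.2,-241.5,-0.005,2.0)
def crad(yk,d):  # point at d mm from foot on home tube axis
    t=np.radians(35); x=SH[3]+45-d*np.sin(t); z=110+d*np.cos(t); c,s=np.cos(SH[2]),np.sin(SH[2])
    return np.array([SH[0]+c*x-s*yk,SH[1]+s*x+c*yk,z])
E
python3 - <<'E'
from d import *
print(rack(0,40,0),rack(0,0,0),crad(96,118),crad(-32,118))
for j in(-1.223,-1.223+np.pi): go(rack(0,40,230),down(j))
E
```

```text
[571.50504264 296.93307624   0.        ] [533.9 283.3   0. ] [ 474.99823704 -145.39779033  206.65994123] [ 474.3582397  -273.39619033  206.65994123]
t 1.25 grasp [186.3 596.5 241.7] tcp [186.3 596.5 404.7] z [-0. -0. -1.] y [ 0.298  0.955 -0.   ] q [ 1.249  0.423  1.63  -0.     1.089 -0.019] F [ 0.1  0.1 -0.3] w 88.0
shift [-0.457  -0.1711  0.0117] then turn deg [-0.0000e+00  1.0000e-02  1.4272e+02] | turn first, shift in new axes [0.26   0.4129 0.0117]
t 1.25 grasp [186.3 596.5 241.7] tcp [186.3 596.5 404.7] z [-0. -0. -1.] y [ 0.298  0.955 -0.   ] q [ 1.249  0.423  1.63  -0.     1.089 -0.019] F [ 0.1  0.1 -0.3] w 88.0
shift [-0.457  -0.1711  0.0117] then turn deg [ -0.    -0.   -37.28] | turn first, shift in new axes [-0.26   -0.4129  0.0117]
```

```bash
python3 -m handwheel '[{"gripper":0.15,"rz":10.2},{"gripper":0.15,"rz":10.2},{"gripper":0.15,"rz":10.2},{"gripper":0.15,"rz":10.2},{"gripper":0.15,"rz":10.2},{"gripper":0.15,"rz":10.2},{"gripper":0.15,"rz":10.2},{"gripper":0.15,"rz":10.2}]'; python3 -m handwheel '[{"gripper":0.15,"rz":10.2},{"gripper":0.15,"rz":10.2},{"gripper":0.15,"rz":10.2},{"gripper":0.15,"rz":10.2},{"gripper":0.15,"rz":10.2},{"gripper":0.15,"rz":10.2}]'; python3 -c "
from d import *
go(rack(0,40,230),down(-1.223))"
```

```text
t 1.25 grasp [186.3 596.5 241.7] tcp [186.3 596.5 404.7] z [-0. -0. -1.] y [ 0.298  0.955 -0.   ] q [ 1.249  0.423  1.63  -0.     1.089 -0.019] F [ 0.1  0.1 -0.3] w 88.0
shift [-0.457  -0.1711  0.0117] then turn deg [-0.0000e+00  1.0000e-02  1.4272e+02] | turn first, shift in new axes [0.26   0.4129 0.0117]$[0]: bad value
$[0]: bad value
```

```bash
python3 -m handwheel '[{"gripper":0.15,"tx":0,"ty":0,"tz":0,"rx":0,"ry":0,"rz":10.2},{"gripper":0.15,"tx":0,"ty":0,"tz":0,"rx":0,"ry":0,"rz":10.2},{"gripper":0.15,"tx":0,"ty":0,"tz":0,"rx":0,"ry":0,"rz":10.2},{"gripper":0.15,"tx":0,"ty":0,"tz":0,"rx":0,"ry":0,"rz":10.2},{"gripper":0.15,"tx":0,"ty":0,"tz":0,"rx":0,"ry":0,"rz":10.2},{"gripper":0.15,"tx":0,"ty":0,"tz":0,"rx":0,"ry":0,"rz":10.2},{"gripper":0.15,"tx":0,"ty":0,"tz":0,"rx":0,"ry":0,"rz":10.2},{"gripper":0.15,"tx":0,"ty":0,"tz":0,"rx":0,"ry":0,"rz":10.2}]'
```

```text
t: 2.25
ee_pos: [186.3, 596.6, 404.7]
orientation: [-2.394, -2.034, -0.0]
ft_force: [0.7, -0.4, -0.3]
width: 74.8
```

```bash
python3 -m handwheel '[{"gripper":0.15,"tx":0,"ty":0,"tz":0,"rx":0,"ry":0,"rz":10.2},{"gripper":0.15,"tx":0,"ty":0,"tz":0,"rx":0,"ry":0,"rz":10.2},{"gripper":0.15,"tx":0,"ty":0,"tz":0,"rx":0,"ry":0,"rz":10.2},{"gripper":0.15,"tx":0,"ty":0,"tz":0,"rx":0,"ry":0,"rz":10.2},{"gripper":0.15,"tx":0,"ty":0,"tz":0,"rx":0,"ry":0,"rz":10.2},{"gripper":0.15,"tx":0,"ty":0,"tz":0,"rx":0,"ry":0,"rz":10.1}]'
python3 -m handwheel '[{"gripper":0.15,"tx":0.0325,"ty":0.0516,"tz":0,"rx":0,"ry":0,"rz":0},{"gripper":0.15,"tx":0.0325,"ty":0.0516,"tz":0,"rx":0,"ry":0,"rz":0},{"gripper":0.15,"tx":0.0325,"ty":0.0516,"tz":0,"rx":0,"ry":0,"rz":0},{"gripper":0.15,"tx":0.0325,"ty":0.0516,"tz":0,"rx":0,"ry":0,"rz":0},{"gripper":0.15,"tx":0.0325,"ty":0.0516,"tz":0,"rx":0,"ry":0,"rz":0},{"gripper":0.15,"tx":0.0325,"ty":0.0516,"tz":0,"rx":0,"ry":0,"rz":0},{"gripper":0.15,"tx":0.0325,"ty":0.0516,"tz":0,"rx":0,"ry":0,"rz":0},{"gripper":0.15,"tx":0.0325,"ty":0.0516,"tz":0,"rx":0,"ry":0,"rz":0}]'
 python3 -c "
from d import *
go(rack(0,40,230),down(-1.223))
go(rack(0,40,124),down(-1.223))"
```

```text
t: 3.0
ee_pos: [186.4, 596.6, 404.7]
orientation: [-3.096, -0.535, -0.0]
ft_force: [-0.0, -0.4, -0.6]
width: 74.8
t: 4.0
ee_pos: [573.1, 295.8, 404.9]
orientation: [-3.094, -0.544, -0.001]
ft_force: [1.2, 0.6, 0.5]
width: 74.9
t 4.00 grasp [573.1 295.9 241.9] tcp [573.1 295.8 404.9] z [ 0.  0. -1.] y [ 0.341 -0.94  -0.   ] q [0.458 0.452 1.583 0.    1.106 1.681] F [1.2 0.6 0.5] w 74.9
shift [-0.0011 -0.0016  0.0119] then turn deg [-0.01 -0.02  0.02] | turn first, shift in new axes [-0.0011 -0.0016  0.0119]
t 4.00 grasp [573.1 295.9 241.9] tcp [573.1 295.8 404.9] z [ 0.  0. -1.] y [ 0.341 -0.94  -0.   ] q [0.458 0.452 1.583 0.    1.106 1.681] F [1.2 0.6 0.5] w 74.9
shift [-0.0011 -0.0016  0.1179] then turn deg [-0.01 -0.02  0.02] | turn first, shift in new axes [-0.0011 -0.0016  0.1179]
```

```bash
python3 -m handwheel '[{"gripper":0.15,"tx":-0.001,"ty":-0.0015,"tz":0.025,"rx":0,"ry":0,"rz":0},{"gripper":0.15,"tx":0,"ty":0,"tz":0.025,"rx":0,"ry":0,"rz":0},{"gripper":0.15,"tx":0,"ty":0,"tz":0.01,"rx":0,"ry":0,"rz":0}]'
 python3 -c "
from d import *
go(rack(0,40,124),down(-1.223))
a=shot('scene')
C=a['image'][170:350,270:430]
cv2.imwrite('pics/g1.png',cv2.cvtColor(cv2.resize(C,None,fx=3.3,fy=3.3,interpolation=cv2.INTER_CUBIC),cv2.COLOR_RGB2BGR))
"
```

```text
t: 4.38
ee_pos: [569.9, 297.9, 343.1]
orientation: [3.094, 0.543, -0.004]
ft_force: [-0.1, -0.5, 0.2]
width: 74.5
t 4.38 grasp [569.5 297.7 180.1] tcp [569.9 297.9 343.1] z [-0.002 -0.001 -1.   ] y [ 0.341 -0.94   0.   ] q [0.463 0.52  1.63  0.    0.994 1.686] F [-0.1 -0.5  0.2] w 74.5
shift [0.0013 0.0014 0.0561] then turn deg [ 0.01  0.14 -0.  ] | turn first, shift in new axes [0.0012 0.0015 0.0561]
```

View pics/g1.png

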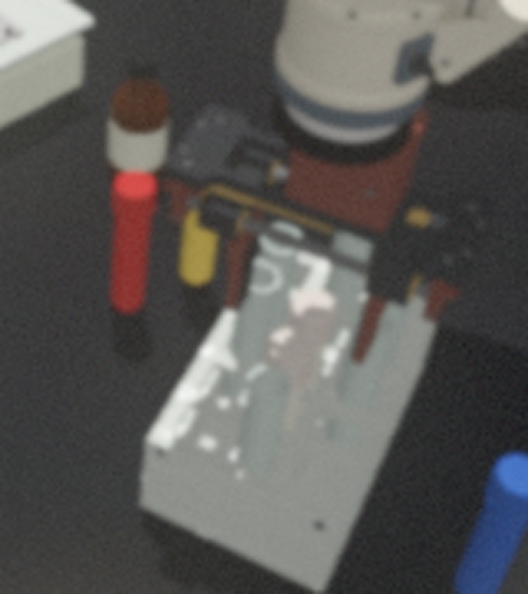

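Two fingers straddle the far middle cap at crop (300,290), one on each side over the empty cells. I'll keep descending.

```bash
python3 -m handwheel '[{"gripper":0.15,"tx":0,"ty":0,"tz":0.02,"rx":0,"ry":0,"rz":0},{"gripper":0.15,"tx":0,"ty":0,"tz":0.02,"rx":0,"ry":0,"rz":0},{"gripper":0.15,"tx":0,"ty":0,"tz":0,"rx":0,"ry":0,"rz":0}]'
 python3 -c "
from d import *
go(rack(0,40,124),down(-1.223))
"
```

```text
t: 4.8
ee_pos: [569.4, 298.1, 302.5]
orientation: [3.093, 0.544, -0.006]
ft_force: [-0.5, 0.4, -0.4]
width: 74.1
t 4.80 grasp [568.8 297.9 139.5] tcp [569.4 298.1 302.5] z [-0.003 -0.002 -1.   ] y [ 0.341 -0.94   0.   ] q [ 0.464  0.572  1.651 -0.     0.923  1.686] F [-0.5  0.4 -0.4] w 74.1
shift [0.0017 0.0018 0.0155] then turn deg [0.02 0.21 0.04] | turn first, shift in new axes [0.0016 0.0019 0.0155]
```

```bash
python3 -m handwheel '[{"gripper":0.15,"tx":0.0017,"ty":0.0018,"tz":0.0155,"rx":0,"ry":0.2,"rz":0},{"gripper":0.3,"tx":0,"ty":0,"tz":0,"rx":0,"ry":0,"rz":0},{"gripper":0.45,"tx":0,"ty":0,"tz":0,"rx":0,"ry":0,"rz":0},{"gripper":0.55,"tx":0,"ty":0,"tz":0,"rx":0,"ry":0,"rz":0},{"gripper":0.62,"tx":0,"ty":0,"tz":0,"rx":0,"ry":0,"rz":0}]'
 python3 -c "
from d import *
go(rack(0,40,124),down(-1.223))
"
```

```text
t: 5.42
ee_pos: [572.4, 297.3, 289.6]
orientation: [-3.093, -0.544, -0.006]
ft_force: [-0.3, 1.3, 0.0]
width: 38.1
t 5.42 grasp [573.1 297.5 126.6] tcp [572.4 297.3 289.6] z [ 0.004  0.002 -1.   ] y [ 0.341 -0.94  -0.   ] q [ 4.610e-01  5.910e-01  1.653e+00 -1.000e-03  8.940e-01  1.683e+00] F [-0.3  1.3  0. ] w 38.1
shift [-0.001  -0.      0.0026] then turn deg [-0.   -0.24  0.02] | turn first, shift in new axes [-0.001  -0.      0.0026]
```

```bash
python3 -m handwheel '[{"gripper":0.62,"tx":-0.001,"ty":0,"tz":0.002,"rx":0,"ry":0,"rz":0},{"gripper":0.75,"tx":0,"ty":0,"tz":0,"rx":0,"ry":0,"rz":0},{"gripper":1,"tx":0,"ty":0,"tz":0,"rx":0,"ry":0,"rz":0},{"gripper":1,"tx":0,"ty":0,"tz":0,"rx":0,"ry":0,"rz":0}]'
 python3 -c "
from d import *
go(rack(0,40,124),down(-1.223))
"
```

```text
t: 5.92
ee_pos: [571.4, 296.8, 287.1]
orientation: [-3.094, -0.544, -0.005]
ft_force: [0.5, 0.3, -1.0]
width: 29.4
t 5.92 grasp [571.9 297.  124.1] tcp [571.4 296.8 287.1] z [ 0.003  0.001 -1.   ] y [ 0.341 -0.94  -0.   ] q [ 0.461  0.593  1.657 -0.     0.889  1.684] F [ 0.5  0.3 -1. ] w 29.4
shift [ 0.0001 -0.      0.0001] then turn deg [-0.   -0.19  0.02] | turn first, shift in new axes [ 0.0001 -0.      0.0001]
```

```bash
python3 -m handwheel '[{"gripper":1,"tx":0,"ty":0,"tz":-0.01,"rx":0,"ry":0,"rz":0},{"gripper":1,"tx":0,"ty":0,"tz":-0.02,"rx":0,"ry":0,"rz":0},{"gripper":1,"tx":0,"ty":0,"tz":-0.03,"rx":0,"ry":0,"rz":0},{"gripper":1,"tx":0,"ty":0,"tz":-0.03,"rx":0,"ry":0,"rz":0},{"gripper":1,"tx":0,"ty":0,"tz":-0.03,"rx":0,"ry":0,"rz":0},{"gripper":1,"tx":0,"ty":0,"tz":-0.03,"rx":0,"ry":0,"rz":0},{"gripper":1,"tx":0,"ty":0,"tz":-0.03,"rx":0,"ry":0,"rz":0}]'
 python3 -c "
from d import *
a=shot('scene')
cv2.imwrite('pics/l1.png',cv2.cvtColor(a['image'],cv2.COLOR_RGB2BGR))
# pre-place: back off along outward trough normal n and up
t=np.radians(35); n=np.array([np.cos(t),0,np.sin(t)])
print(crad(96,118)+60*n)
go(crad(96,118)+60*n+[0,0,30],tilt(-1))
"
```

```text
t: 6.8
ee_pos: [570.6, 296.6, 470.1]
orientation: [-3.093, -0.544, -0.008]
ft_force: [-0.4, -0.2, -1.4]
width: 29.2
[ 524.14735969 -145.39779033  241.07452741]
t 6.85 grasp [573.1 297.7 311.6] tcp [571.3 296.9 474.6] z [ 0.011  0.005 -1.   ] y [ 0.341 -0.94  -0.001] q [ 0.461  0.382  1.524 -0.     1.224  1.684] F [1.3 1.  2.3] w 29.8
shift [-0.2838  0.3674  0.0663] then turn deg [-6.35 33.97 19.54] | turn first, shift in new axes [-0.1536  0.4426 -0.0221]
```

View pics/l1.png

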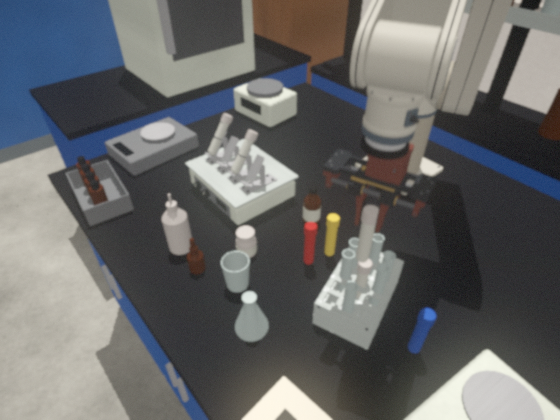

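The tube is hanging cleanly from the gripper at scene (368,240), clear of the rack. Next I'll transfer it.

```bash
python3 -m handwheel '[{"gripper":1,"tx":-0.0355,"ty":0.046,"tz":0,"rx":0,"ry":0,"rz":0},{"gripper":1,"tx":-0.0355,"ty":0.046,"tz":0,"rx":0,"ry":0,"rz":0},{"gripper":1,"tx":-0.0355,"ty":0.046,"tz":0,"rx":0,"ry":0,"rz":0},{"gripper":1,"tx":-0.0355,"ty":0.046,"tz":0,"rx":0,"ry":0,"rz":0},{"gripper":1,"tx":-0.0355,"ty":0.046,"tz":0,"rx":0,"ry":0,"rz":0},{"gripper":1,"tx":-0.0355,"ty":0.046,"tz":0,"rx":0,"ry":0,"rz":0},{"gripper":1,"tx":-0.0355,"ty":0.046,"tz":0,"rx":0,"ry":0,"rz":0},{"gripper":1,"tx":-0.0355,"ty":0.046,"tz":0,"rx":0,"ry":0,"rz":0}]'
python3 -m handwheel '[{"gripper":1,"tx":0,"ty":0,"tz":0,"rx":-1.27,"ry":6.8,"rz":3.9},{"gripper":1,"tx":0,"ty":0,"tz":0,"rx":-1.27,"ry":6.8,"rz":3.9},{"gripper":1,"tx":0,"ty":0,"tz":0,"rx":-1.27,"ry":6.8,"rz":3.9},{"gripper":1,"tx":0,"ty":0,"tz":0,"rx":-1.27,"ry":6.8,"rz":3.9},{"gripper":1,"tx":0,"ty":0,"tz":0,"rx":-1.27,"ry":6.8,"rz":3.9},{"gripper":1,"tx":0,"ty":0,"tz":0,"rx":0,"ry":0,"rz":0}]'
 python3 -c "
from d import *
t=np.radians(35); n=np.array([np.cos(t),0,np.sin(t)])
go(crad(96,118)+60*n,tilt(-1))
go(crad(96,118),tilt(-1))
"
```

```text
t: 7.85
ee_pos: [428.4, -147.7, 467.1]
orientation: [3.094, 0.545, 0.008]
ft_force: [0.4, -0.6, -0.8]
width: 29.7
t: 8.6
ee_pos: [428.7, -145.9, 466.4]
orientation: [2.995, -0.004, 0.932]
ft_force: [-0.3, 0.0, -1.2]
width: 29.6
t 8.60 grasp [ 521.2 -146.9  332.2] tcp [ 428.7 -145.9  466.4] z [ 0.567 -0.006 -0.823] y [-0.004 -1.     0.004] q [-4.180e-01 -2.000e-03  2.082e+00  4.510e-01  5.430e-01  8.290e-01] F [-0.3  0.  -1.2] w 29.6
shift [-0.0505 -0.0014  0.0767] then turn deg [0.16 0.42 0.17] | turn first, shift in new axes [-0.0511 -0.001   0.0764]
t 8.60 grasp [ 521.2 -146.9  332.2] tcp [ 428.7 -145.9  466.4] z [ 0.567 -0.006 -0.823] y [-0.004 -1.     0.004] q [-4.180e-01 -2.000e-03  2.082e+00  4.510e-01  5.430e-01  8.290e-01] F [-0.3  0.  -1.2] w 29.6
shift [-0.1105 -0.0013  0.0772] then turn deg [0.16 0.42 0.17] | turn first, shift in new axes [-0.1111 -0.0008  0.0764]
```

```bash
python3 -m handwheel '[{"gripper":1,"tx":-0.01,"ty":0,"tz":0,"rx":0.16,"ry":0.4,"rz":0.17},{"gripper":1,"tx":-0.01,"ty":0,"tz":0.017,"rx":0,"ry":0,"rz":0},{"gripper":1,"tx":-0.01,"ty":-0.001,"tz":0.018,"rx":0,"ry":0,"rz":0},{"gripper":1,"tx":-0.01,"ty":0,"tz":0.018,"rx":0,"ry":0,"rz":0},{"gripper":1,"tx":-0.01,"ty":0,"tz":0.017,"rx":0,"ry":0,"rz":0},{"gripper":1,"tx":0,"ty":0,"tz":0,"rx":0,"ry":0,"rz":0}]'
 cat > look.py <<'E'
import sys
from d import *
go(crad(float(sys.argv[1]),118),tilt(-1))
a=shot('scene');b=shot('top')
C=a['image'][85:225,160:320];D=b['image'][180:320,300:430]
rs=lambda i:cv2.resize(i,None,fx=600/140*.64,fy=600/140*.64,interpolation=cv2.INTER_CUBIC)
rs=lambda i:cv2.resize(i,(int(i.shape[1]*385/140),385),interpolation=cv2.INTER_CUBIC)
cv2.imwrite('pics/'+sys.argv[2],cv2.cvtColor(np.hstack([rs(C),rs(D)])[:,:800],cv2.COLOR_RGB2BGR))
E
python3 look.py 96 p1.png
```

```text
t: 9.35
ee_pos: [428.6, -144.8, 379.3]
orientation: [-2.997, 0.005, -0.939]
ft_force: [-0.3, 0.0, -1.4]
width: 29.1
t 9.35 grasp [ 521.6 -144.9  245.5] tcp [ 428.6 -144.8  379.3] z [ 0.571 -0.    -0.821] y [-0.003 -1.    -0.002] q [-0.418  0.142  2.173  0.746  0.348  0.51 ] F [-0.3  0.  -1.4] w 29.1
shift [-0.061   0.0003  0.0053] then turn deg [-0.15  0.21  0.04] | turn first, shift in new axes [-0.061   0.0003  0.0051]
```

View pics/p1.png

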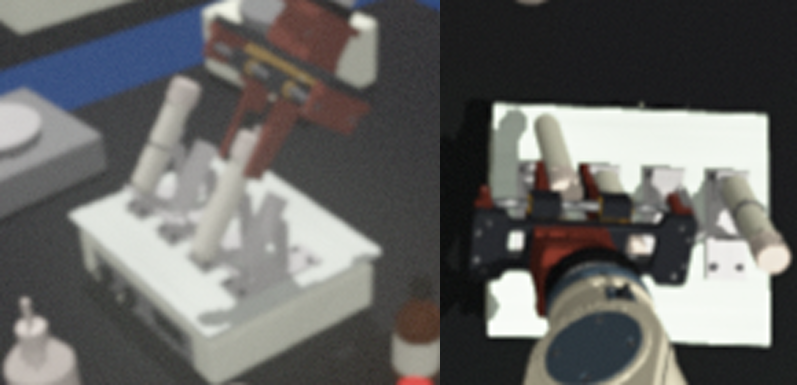

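```bash
cat > pr.py <<'E'
import sys
from d import *
yk=float(sys.argv[1])
o,r,g=rep(); z=r.as_matrix()[:,2]
a=shot('scene','s_'+sys.argv[2]);b=shot('top')
for n,p in(('scene',a),('top',b)):
    im=cv2.cvtColor(p['image'],cv2.COLOR_RGB2BGR); im=cv2.resize(im,None,fx=4,fy=4,interpolation=cv2.INTER_CUBIC)
    for P,Q,c in((g-18*z,g+118*z,(0,0,255)),(crad(yk,0),crad(yk,136),(0,255,0)),(crad(32,0),crad(32,136),(255,0,0)),(crad(-96,0),crad(-96,136),(255,0,0))):
        u=(proj(p,[P,Q])*4+2).astype(int); cv2.line(im,tuple(map(int,u[0])),tuple(map(int,u[1])),c,1)
    im=im[85*4:225*4,160*4:320*4] if n=='scene' else im[180*4:320*4,300*4:440*4]
    cv2.imwrite('pics/%s_%s'%(n,sys.argv[2]),im)
E
python3 pr.py 96 o1.png
```

```text
t 9.45 grasp [ 522.4 -145.5  247.2] tcp [ 429.  -145.2  380.8] z [ 0.573 -0.002 -0.819] y [-0.004 -1.    -0.   ] q [-0.418  0.14   2.172  0.746  0.347  0.51 ] F [-0.3  0.7 -0.4] w 29.4
```

View pics/scene_o1.png

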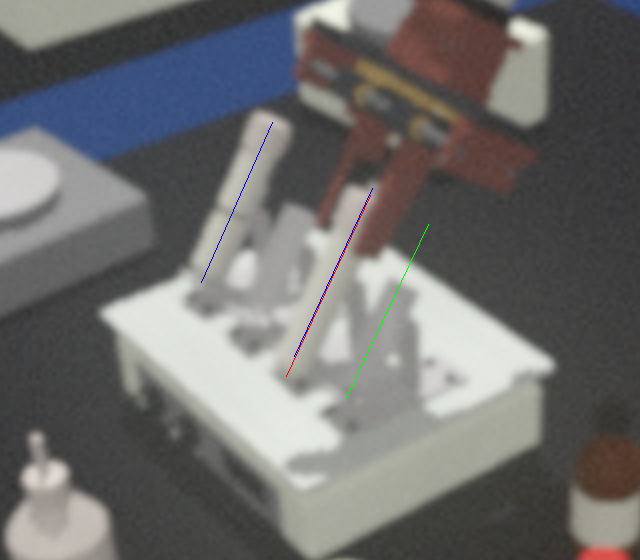

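View pics/top_o1.png

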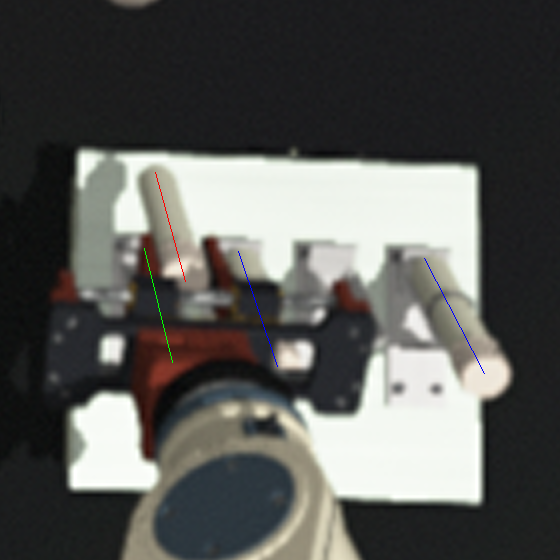

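The overlays agree: the red line (held tube) and the blue lines (loaded tubes) fit what shows to about 1–2 mm. The held tube is 60 mm off the left free trough (green). I'll move it in along −tool x.

```bash
python3 -m handwheel '[{"gripper":1,"tx":-0.015,"ty":0,"tz":0,"rx":0,"ry":0,"rz":0},{"gripper":1,"tx":-0.015,"ty":0,"tz":0,"rx":0,"ry":0,"rz":0},{"gripper":1,"tx":-0.015,"ty":0,"tz":0,"rx":0,"ry":0,"rz":0},{"gripper":1,"tx":0,"ty":0,"tz":0,"rx":0,"ry":0,"rz":0},{"gripper":1,"tx":0,"ty":0,"tz":0,"rx":0,"ry":0,"rz":0}]'
python3 - <<'E'
from d import *
go(crad(96,118),tilt(-1))
E
python3 pr.py 96 o2.png
```

```text
t: 10.18
ee_pos: [392.4, -145.2, 355.3]
orientation: [2.993, -0.007, 0.946]
ft_force: [-0.2, -0.3, -0.1]
width: 29.7
t 10.18 grasp [ 486.1 -145.8  221.9] tcp [ 392.4 -145.2  355.3] z [ 0.575 -0.004 -0.818] y [-0.005 -1.     0.001] q [-0.46   0.143  2.258  0.974  0.31   0.238] F [-0.2 -0.3 -0.1] w 29.7
shift [-0.0176 -0.0003  0.0061] then turn deg [ 0.04 -0.09  0.01] | turn first, shift in new axes [-0.0176 -0.0003  0.0061]
t 10.18 grasp [ 486.1 -145.8  221.9] tcp [ 392.4 -145.2  355.3] z [ 0.575 -0.004 -0.818] y [-0.005 -1.     0.001] q [-0.46   0.143  2.258  0.974  0.31   0.238] F [-0.2 -0.3 -0.1] w 29.7
```

View pics/scene_o2.png

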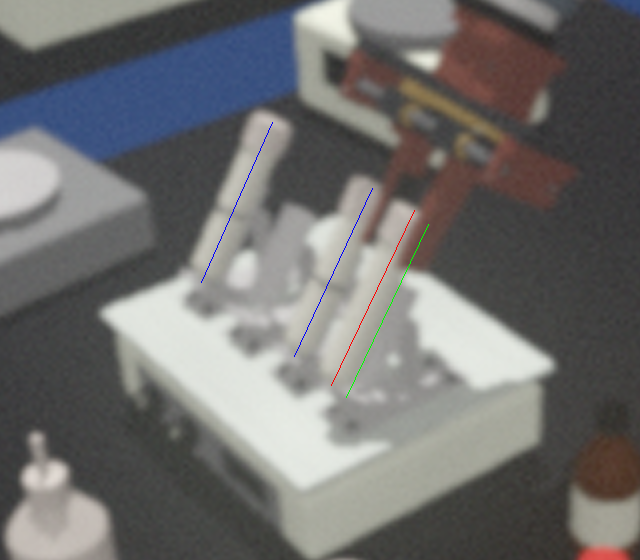

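View pics/top_o2.png

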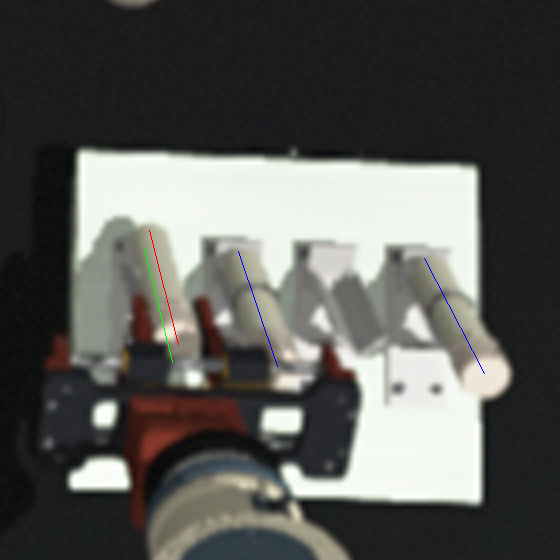

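```bash
cat > prof.py <<'E'
from d import *
import sys
from scipy.ndimage import map_coordinates
o,r,g=rep(); z=r.as_matrix()[:,2]; x=r.as_matrix()[:,0]
for n in('scene','top'):
    p=shot(n); I=p['image'].astype(float).mean(2)
    rows=[]
    for nm,F,ax in(('held',g+118*z,-z),('l32',crad(32,0),None),('l-96',crad(-96,0),None)):
        if ax is None: ax=(crad(0,100)-crad(0,0))/100
        for d in (60,100):
            A=F+(d-15)*ax;B=F+(d+15)*ax
            u=proj(p,[A,B]); t=u[1]-u[0]; t/=np.linalg.norm(t); nn=np.array([-t[1],t[0]]); 
            s=np.arange(-14,14.01,.25)
            prof=np.mean([map_coordinates(I,[[ (u[0]+k*(u[1]-u[0]))[1]+v*nn[1] for v in s],[(u[0]+k*(u[1]-u[0]))[0]+v*nn[0] for v in s]],order=1) for k in np.linspace(0,1,9)],0)
            rows.append((n,nm,d,prof,nn)); print(n,nm,d,'n',np.round(nn,2),' '.join('%d'%v for v in prof[::4]))
E
python3 prof.py
```

```text
t 10.28 grasp [ 486.1 -145.7  221.7] tcp [ 392.4 -145.2  355.1] z [ 0.575 -0.003 -0.818] y [-0.005 -1.     0.001] q [-0.46   0.143  2.258  0.975  0.309  0.238] F [ 0.  -0.  -0.7] w 29.4
scene held 60 n [0.9  0.43] 186 181 174 167 160 155 153 156 166 180 191 195 193 187 180 173 166 160 155 154 154 153 152 154 159 163 165 170 179
scene held 100 n [0.9  0.43] 188 182 176 168 157 142 134 142 162 180 188 188 184 180 171 155 135 121 119 125 132 135 138 141 143 145 144 143 141
scene l32 60 n [0.91 0.42] 160 161 161 160 159 160 159 155 156 166 180 186 184 178 171 164 158 154 152 159 170 184 193 194 191 185 178 170 164
scene l32 100 n [0.91 0.42] 121 121 121 120 125 136 152 168 183 193 195 191 185 179 172 164 152 136 129 138 161 179 186 185 182 177 165 146 125
scene l-96 60 n [0.92 0.4 ] 69 70 69 69 70 70 70 71 83 115 154 176 180 176 170 162 157 151 145 135 124 121 122 121 121 133 148 156 159
scene l-96 100 n [0.92 0.4 ] 68 67 67 67 67 68 69 71 83 119 158 179 183 179 173 166 159 151 134 109 86 74 70 69 70 73 75 76 77
top held 60 n [-0.97  0.25] 101 106 118 142 172 185 193 201 213 218 197 179 175 170 163 152 140 125 113 104 95 87 90 102 117 124 127 132 136
top held 100 n [-0.97  0.25] 117 128 127 117 95 78 70 73 106 147 166 171 170 165 160 155 146 131 112 80 55 47 45 56 83 103 115 120 124
top l32 60 n [-0.95  0.32] 111 114 119 125 134 145 159 171 167 154 153 159 162 156 146 135 122 108 97 89 98 133 163 164 145 102 61 43 37
top l32 100 n [-0.95  0.32] 195 167 141 126 120 120 126 137 147 160 169 169 158 143 125 112 100 90 84 81 81 80 77 71 56 44 44 52 60
top l-96 60 n [-0.89  0.46] 28 28 28 33 55 96 148 191 207 191 170 163 157 147 136 126 113 104 96 89 102 158 214 230 221 185 146 125 118
top l-96 100 n [-0.89  0.46] 29 29 29 29 29 28 28 33 64 122 162 166 158 148 137 127 118 113 108 110 141 184 203 208 210 217 224 230 233
```

```bash
python3 -m handwheel '[{"gripper":1,"tx":-0.007,"ty":-0.0005,"tz":0,"rx":0,"ry":0,"rz":0},{"gripper":1,"tx":-0.006,"ty":0,"tz":0,"rx":0,"ry":0,"rz":0},{"gripper":1,"tx":0,"ty":0,"tz":0,"rx":0,"ry":0,"rz":0},{"gripper":1,"tx":-0.002,"ty":0,"tz":0,"rx":0,"ry":0,"rz":0},{"gripper":1,"tx":0,"ty":0,"tz":0,"rx":0,"ry":0,"rz":0}]'; python3 -m handwheel '[{"gripper":1,"tx":-0.002,"ty":0,"tz":0,"rx":0,"ry":0,"rz":0},{"gripper":1,"tx":0,"ty":0,"tz":0,"rx":0,"ry":0,"rz":0}]'; python3 -c "
from d import *
go(crad(96,118),tilt(-1))"
```

```text
t: 11.0
ee_pos: [379.6, -144.4, 345.9]
orientation: [2.995, -0.008, 0.944]
ft_force: [0.4, 0.2, -0.9]
width: 29.6
t: 11.25
ee_pos: [378.2, -144.7, 345.0]
orientation: [2.994, -0.008, 0.945]
ft_force: [1.7, 0.0, 0.6]
width: 29.4
t 11.25 grasp [ 471.8 -145.3  211.5] tcp [ 378.2 -144.7  345. ] z [ 0.574 -0.004 -0.819] y [-0.006 -1.     0.001] q [-0.477  0.147  2.291  1.081  0.3    0.114] F [1.7 0.  0.6] w 29.4
shift [-0.      0.0002  0.0058] then turn deg [ 0.05 -0.06 -0.02] | turn first, shift in new axes [-0.      0.0002  0.0058]
```

```bash
for i in 1; do python3 -m handwheel '[{"gripper":1,"tx":-0.0015,"ty":0,"tz":0,"rx":0,"ry":0,"rz":0},{"gripper":1,"tx":0,"ty":0,"tz":0,"rx":0,"ry":0,"rz":0}]'; done; python3 -m handwheel '[{"gripper":1,"tx":-0.0015,"ty":0,"tz":0,"rx":0,"ry":0,"rz":0},{"gripper":1,"tx":0,"ty":0,"tz":0,"rx":0,"ry":0,"rz":0}]'
```

```text
t: 11.5
ee_pos: [377.3, -144.8, 344.4]
orientation: [2.993, -0.008, 0.947]
ft_force: [3.7, -2.2, 2.9]
width: 29.6
t: 11.75
ee_pos: [376.2, -144.9, 343.8]
orientation: [2.992, -0.009, 0.948]
ft_force: [5.5, -1.2, 3.9]
width: 29.4
```

Contact is felt along the trough normal at about 7 N. I'll ease off slightly and slide down to the stop.

```bash
python3 -m handwheel '[{"gripper":1,"tx":0.0015,"ty":0,"tz":0.001,"rx":0,"ry":0,"rz":0},{"gripper":1,"tx":0,"ty":0,"tz":0.002,"rx":0,"ry":0,"rz":0},{"gripper":1,"tx":0,"ty":0,"tz":0,"rx":0,"ry":0,"rz":0}]'; python3 -m handwheel '[{"gripper":1,"tx":0,"ty":0,"tz":0.0015,"rx":0,"ry":0,"rz":0},{"gripper":1,"tx":0,"ty":0,"tz":0,"rx":0,"ry":0,"rz":0}]';python3 -c "
from d import *
go(crad(96,118),tilt(-1))"
```

```text
t: 12.12
ee_pos: [378.7, -144.9, 341.5]
orientation: [2.993, -0.009, 0.945]
ft_force: [3.1, -3.7, 3.3]
width: 29.6
t: 12.38
ee_pos: [379.5, -145.0, 340.4]
orientation: [2.993, -0.009, 0.945]
ft_force: [4.4, -5.2, 2.9]
width: 29.4
t 12.38 grasp [ 473.2 -145.7  206.9] tcp [ 379.5 -145.   340.4] z [ 0.574 -0.005 -0.819] y [-0.006 -1.     0.001] q [-0.476  0.16   2.292  1.121  0.291  0.073] F [ 4.4 -5.2  2.9] w 29.4
shift [ 0.0015 -0.      0.0013] then turn deg [ 0.11 -0.05 -0.02] | turn first, shift in new axes [ 0.0015 -0.      0.0013]
```

```bash
python3 -m handwheel '[{"gripper":1,"tx":0,"ty":0.0012,"tz":0,"rx":0,"ry":0,"rz":0},{"gripper":1,"tx":0,"ty":0,"tz":0.001,"rx":0,"ry":0,"rz":0},{"gripper":1,"tx":0,"ty":0,"tz":0,"rx":0,"ry":0,"rz":0}]'; python3 -m handwheel '[{"gripper":1,"tx":0,"ty":0,"tz":0.001,"rx":0,"ry":0,"rz":0},{"gripper":1,"tx":0,"ty":0,"tz":0,"rx":0,"ry":0,"rz":0}]';python3 -c "
from d import *
go(crad(96,118),tilt(-1))"
```

```text
t: 12.75
ee_pos: [379.5, -145.7, 339.7]
orientation: [2.994, -0.008, 0.946]
ft_force: [-5.2, -2.4, 14.5]
width: 29.6
t: 13.0
ee_pos: [379.6, -145.6, 339.3]
orientation: [2.993, -0.008, 0.946]
ft_force: [-14.8, -2.4, 27.3]
width: 29.7
t 13.00 grasp [ 473.3 -146.2  205.9] tcp [ 379.6 -145.6  339.3] z [ 0.575 -0.004 -0.818] y [-0.006 -1.     0.001] q [-0.478  0.163  2.292  1.134  0.292  0.058] F [-14.8  -2.4  27.3] w 29.7
shift [ 0.0021 -0.0007  0.0004] then turn deg [ 0.05 -0.09 -0.01] | turn first, shift in new axes [ 0.0021 -0.0007  0.0004]
```

```bash
python3 -m handwheel '[{"gripper":1,"tx":-0.0005,"ty":0,"tz":-0.0015,"rx":0,"ry":0,"rz":0},{"gripper":1,"tx":0,"ty":0,"tz":0,"rx":0,"ry":0,"rz":0}]';  python3 -c "
from d import *
go(crad(96,118),tilt(-1))"
```

```text
t: 13.25
ee_pos: [379.1, -145.8, 339.7]
orientation: [2.994, -0.008, 0.945]
ft_force: [0.9, -3.8, 8.4]
width: 29.4
t 13.25 grasp [ 472.7 -146.4  206.2] tcp [ 379.1 -145.8  339.7] z [ 0.574 -0.004 -0.819] y [-0.006 -1.     0.001] q [-0.479  0.162  2.293  1.127  0.293  0.064] F [ 0.9 -3.8  8.4] w 29.4
shift [ 0.0023 -0.0009  0.001 ] then turn deg [ 0.05 -0.04 -0.01] | turn first, shift in new axes [ 0.0023 -0.0009  0.001 ]
```

```bash
python3 -m handwheel '[{"gripper":0.64,"tx":0,"ty":0,"tz":0,"rx":0,"ry":0,"rz":0},{"gripper":0.6,"tx":0,"ty":0,"tz":0,"rx":0,"ry":0,"rz":0},{"gripper":0.55,"tx":0,"ty":0,"tz":0,"rx":0,"ry":0,"rz":0},{"gripper":0.5,"tx":0,"ty":0,"tz":0,"rx":0,"ry":0,"rz":0},{"gripper":0.5,"tx":0,"ty":0,"tz":0,"rx":0,"ry":0,"rz":0}]';  python3 -c "
from d import *
go(crad(96,118),tilt(-1))"; python3 pr.py 96 o3.png
```

```text
t: 13.88
ee_pos: [378.9, -145.5, 339.3]
orientation: [2.995, -0.008, 0.944]
ft_force: [-0.0, 0.9, -0.2]
width: 44.0
t 13.88 grasp [ 472.4 -145.9  205.7] tcp [ 378.9 -145.5  339.3] z [ 0.573 -0.003 -0.819] y [-0.005 -1.    -0.   ] q [-0.478  0.162  2.293  1.127  0.294  0.064] F [-0.   0.9 -0.2] w 44.0
shift [ 0.0026 -0.0006  0.0007] then turn deg [-0.02  0.02 -0.01] | turn first, shift in new axes [ 0.0026 -0.0006  0.0007]
t 13.88 grasp [ 472.4 -145.9  205.7] tcp [ 378.9 -145.5  339.3] z [ 0.573 -0.003 -0.819] y [-0.005 -1.    -0.   ] q [-0.478  0.162  2.293  1.127  0.294  0.064] F [-0.   0.9 -0.2] w 44.0
```

View pics/scene_o3.png

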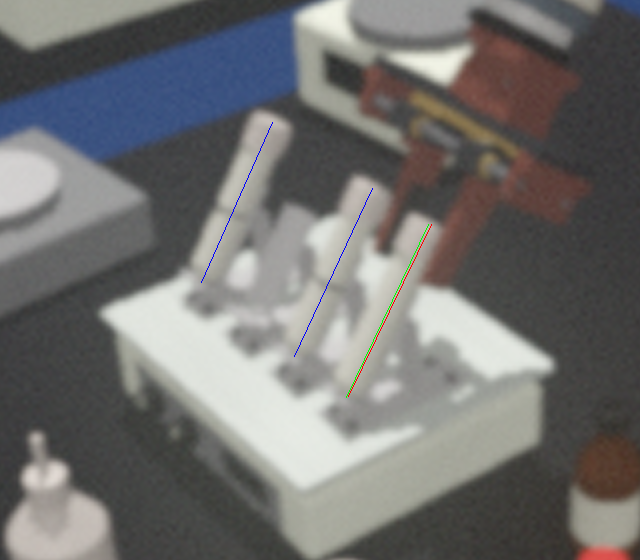

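```bash
python3 -m handwheel '[{"gripper":0.5,"tx":0,"ty":0,"tz":-0.01,"rx":0,"ry":0,"rz":0},{"gripper":0.5,"tx":0,"ty":0,"tz":-0.02,"rx":0,"ry":0,"rz":0},{"gripper":0.5,"tx":0,"ty":0,"tz":-0.025,"rx":0,"ry":0,"rz":0},{"gripper":0.5,"tx":0,"ty":0,"tz":-0.025,"rx":0,"ry":0,"rz":0},{"gripper":0.5,"tx":0,"ty":0,"tz":-0.02,"rx":0,"ry":0,"rz":0},{"gripper":0.4,"tx":0,"ty":0,"tz":0,"rx":0,"ry":0,"rz":0}]';  python3 -c "
from d import *
go(rack(0,0,240),down(0.348))
"; python3 pr.py 96 o4.png
```

```text
t: 14.72
ee_pos: [321.5, -145.4, 422.3]
orientation: [2.992, -0.008, 0.948]
ft_force: [-0.5, 0.5, -0.5]
width: 50.7
t 14.72 grasp [ 415.3 -146.2  289. ] tcp [ 321.5 -145.4  422.3] z [ 0.576 -0.005 -0.818] y [-0.006 -1.     0.002] q [-0.57  -0.111  2.303  0.678  0.511  0.48 ] F [-0.5  0.5 -0.5] w 50.7
shift [ 0.161  -0.43    0.1361] then turn deg [  33.73  -23.37 -106.28] | turn first, shift in new axes [0.3306 0.3459 0.0193]
t 14.72 grasp [ 415.3 -146.2  289. ] tcp [ 321.5 -145.4  422.3] z [ 0.576 -0.005 -0.818] y [-0.006 -1.     0.002] q [-0.57  -0.111  2.303  0.678  0.511  0.48 ] F [-0.5  0.5 -0.5] w 50.7
```

View pics/scene_o4.png

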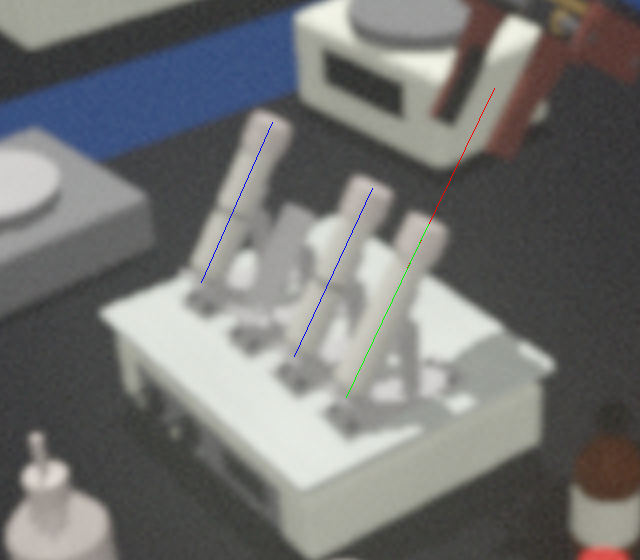

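View pics/top_o4.png

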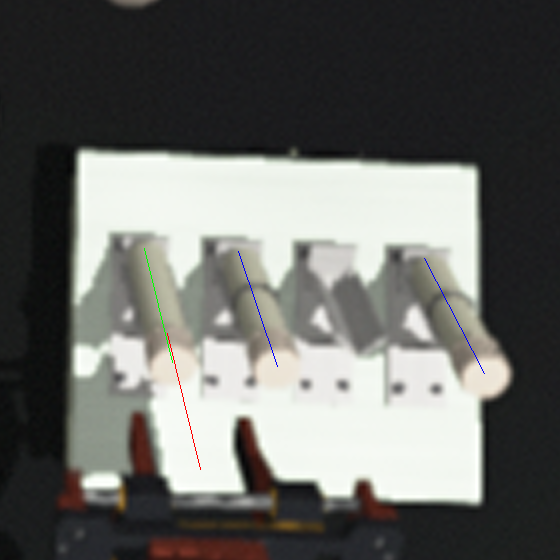

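Tube 1 sits in the left trough with its cap at crop (420,230), in line with its clipped neighbours in both views. Now the second tube.

```bash
python3 -m handwheel '[{"gripper":0.3,"tx":0.02,"ty":-0.0538,"tz":0.017,"rx":0,"ry":0,"rz":0},{"gripper":0.3,"tx":0.02,"ty":-0.0538,"tz":0.017,"rx":0,"ry":0,"rz":0},{"gripper":0.3,"tx":0.02,"ty":-0.0538,"tz":0.017,"rx":0,"ry":0,"rz":0},{"gripper":0.3,"tx":0.02,"ty":-0.0538,"tz":0.017,"rx":0,"ry":0,"rz":0},{"gripper":0.3,"tx":0.02,"ty":-0.0538,"tz":0.017,"rx":0,"ry":0,"rz":0},{"gripper":0.3,"tx":0.02,"ty":-0.0538,"tz":0.017,"rx":0,"ry":0,"rz":0},{"gripper":0.3,"tx":0.02,"ty":-0.0538,"tz":0.017,"rx":0,"ry":0,"rz":0},{"gripper":0.3,"tx":0.02,"ty":-0.0538,"tz":0.017,"rx":0,"ry":0,"rz":0}]';  python3 -c "
from d import *
go(rack(0,0,240),down(0.348))
"
```

```text
t: 15.82
ee_pos: [500.1, 206.5, 399.4]
orientation: [3.001, -0.011, 0.908]
ft_force: [1.0, -0.5, -0.3]
width: 61.2
t 15.82 grasp [590.4 205.3 263.7] tcp [500.1 206.5 399.4] z [ 0.554 -0.008 -0.832] y [-0.008 -1.     0.004] q [ 0.425  0.243  1.972 -0.575  0.448  2.465] F [ 1.  -0.5 -0.3] w 61.2
shift [ 0.0298 -0.0771  0.0152] then turn deg [  32.44  -22.25 -106.7 ] | turn first, shift in new axes [ 0.0607  0.058  -0.0036]
```

```bash
python3 -m handwheel '[{"gripper":0.3,"tx":0,"ty":0,"tz":0,"rx":2.95,"ry":-2.02,"rz":-9.7},{"gripper":0.3,"tx":0,"ty":0,"tz":0,"rx":2.95,"ry":-2.02,"rz":-9.7},{"gripper":0.3,"tx":0,"ty":0,"tz":0,"rx":2.95,"ry":-2.02,"rz":-9.7},{"gripper":0.3,"tx":0,"ty":0,"tz":0,"rx":2.95,"ry":-2.02,"rz":-9.7},{"gripper":0.3,"tx":0,"ty":0,"tz":0,"rx":2.95,"ry":-2.02,"rz":-9.7},{"gripper":0.3,"tx":0,"ty":0,"tz":0,"rx":2.95,"ry":-2.02,"rz":-9.7},{"gripper":0.3,"tx":0,"ty":0,"tz":0,"rx":2.95,"ry":-2.02,"rz":-9.7},{"gripper":0.3,"tx":0,"ty":0,"tz":0,"rx":2.95,"ry":-2.02,"rz":-9.7}]';  python3 -c "
from d import *
go(rack(0,0,240),down(0.348))
"
```

```text
t: 16.82
ee_pos: [499.4, 204.2, 399.2]
orientation: [2.455, 1.929, 0.326]
ft_force: [0.7, -0.8, -0.9]
width: 61.7
t 16.82 grasp [526.1 224.7 239.7] tcp [499.4 204.2 399.2] z [ 0.164  0.126 -0.978] y [ 0.961 -0.245  0.129] q [0.351 0.272 1.88  0.087 0.794 0.535] F [ 0.7 -0.8 -0.9] w 61.7
shift [0.0844 0.0142 0.0119] then turn deg [  9.97  -6.83 -33.5 ] | turn first, shift in new axes [ 0.0627  0.0594 -0.0038]
```

```bash
python3 -m handwheel '[{"gripper":0.3,"tx":0,"ty":0,"tz":0,"rx":2.49,"ry":-1.71,"rz":-8.4},{"gripper":0.3,"tx":0,"ty":0,"tz":0,"rx":2.49,"ry":-1.71,"rz":-8.4},{"gripper":0.3,"tx":0,"ty":0,"tz":0,"rx":2.49,"ry":-1.71,"rz":-8.4},{"gripper":0.3,"tx":0,"ty":0,"tz":0,"rx":2.49,"ry":-1.71,"rz":-8.3},{"gripper":0.3,"tx":0.031,"ty":0.0295,"tz":0,"rx":0,"ry":0,"rz":0},{"gripper":0.3,"tx":0.031,"ty":0.0295,"tz":0,"rx":0,"ry":0,"rz":0},{"gripper":0.3,"tx":0,"ty":0,"tz":0,"rx":0,"ry":0,"rz":0}]';  python3 -c "
from d import *
go(rack(0,0,200),down(0.348))
b=shot('top');a=shot('scene')
C=a['image'][190:350,280:430]; D=b['image'][180:300,120:240]
cv2.imwrite('pics/g2.png',cv2.cvtColor(np.hstack([cv2.resize(C,(375,400)),cv2.resize(D,(400,400),interpolation=cv2.INTER_CUBIC)]),cv2.COLOR_RGB2BGR))
"
```

```text
t: 17.7
ee_pos: [534.9, 284.4, 399.2]
orientation: [1.807, 2.568, 0.004]
ft_force: [0.2, 0.7, 0.4]
width: 61.6
t 17.70 grasp [535.3 284.7 236.2] tcp [534.9 284.4 399.2] z [ 0.002  0.002 -1.   ] y [0.941 0.338 0.003] q [0.469 0.401 1.679 0.    1.059 0.124] F [0.2 0.7 0.4] w 61.6
shift [-0.0007 -0.0014  0.0362] then turn deg [ 0.17 -0.04 -0.2 ] | turn first, shift in new axes [-0.0007 -0.0013  0.0362]
```

View pics/g2.png

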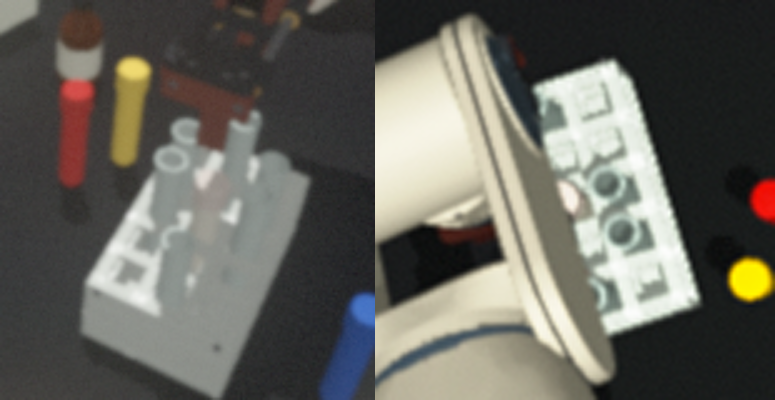

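```bash
python3 -m handwheel '[{"gripper":0.3,"tx":-0.0007,"ty":0,"tz":0.02,"rx":0.15,"ry":0,"rz":-0.2},{"gripper":0.3,"tx":0,"ty":0,"tz":0.025,"rx":0,"ry":0,"rz":0},{"gripper":0.3,"tx":0,"ty":0,"tz":0.015,"rx":0,"ry":0,"rz":0},{"gripper":0.3,"tx":0,"ty":0,"tz":0,"rx":0,"ry":0,"rz":0}]';  python3 -c "
from d import *
go(rack(0,1.5,124),down(0.348))
"
```

```text
t: 18.3
ee_pos: [534.1, 280.5, 339.4]
orientation: [-1.808, -2.569, 0.003]
ft_force: [-0.0, 1.2, 1.7]
width: 61.3
t 18.30 grasp [533.9 280.3 176.4] tcp [534.1 280.5 339.4] z [-0.001 -0.001 -1.   ] y [ 0.941  0.338 -0.002] q [ 0.464  0.472  1.725 -0.     0.947  0.12 ] F [-0.   1.2  1.7] w 61.3
shift [0.0028 0.0024 0.0524] then turn deg [-0.1   0.03 -0.2 ] | turn first, shift in new axes [0.0027 0.0023 0.0524]
```

```bash
python3 -m handwheel '[{"gripper":0.3,"tx":0.0025,"ty":0.0022,"tz":0.02,"rx":0,"ry":0,"rz":-0.1},{"gripper":0.3,"tx":0,"ty":0,"tz":0.016,"rx":0,"ry":0,"rz":0},{"gripper":0.3,"tx":0,"ty":0,"tz":0,"rx":0,"ry":0,"rz":0}]';  python3 -c "
from d import *
go(rack(0,1.5,124),down(0.348))
"
python3 -m handwheel '[{"gripper":0.3,"tx":0,"ty":0,"tz":0,"rx":0,"ry":0,"rz":0}]'
```

```text
t: 18.68
ee_pos: [535.3, 284.1, 303.4]
orientation: [-1.805, -2.571, 0.002]
ft_force: [0.2, -0.6, 0.0]
width: 61.6
t 18.68 grasp [535.1 284.  140.4] tcp [535.3 284.1 303.4] z [-0.001 -0.001 -1.   ] y [ 0.94   0.34  -0.002] q [ 0.468  0.524  1.738 -0.     0.881  0.122] F [ 0.2 -0.6  0. ] w 61.6
shift [-0.0003 -0.0001  0.0164] then turn deg [-0.09  0.03 -0.07] | turn first, shift in new axes [-0.0003 -0.0001  0.0164]
t: 18.8
ee_pos: [536.0, 284.4, 305.2]
orientation: [1.804, 2.57, 0.002]
ft_force: [0.9, 0.3, 0.2]
width: 61.7
```

```bash
python3 -m handwheel '[{"gripper":0.3,"tx":0,"ty":0,"tz":0.017,"rx":0,"ry":0,"rz":0},{"gripper":0.4,"tx":0,"ty":0,"tz":0,"rx":0,"ry":0,"rz":0},{"gripper":0.5,"tx":0,"ty":0,"tz":0,"rx":0,"ry":0,"rz":0},{"gripper":0.57,"tx":0,"ty":0,"tz":0,"rx":0,"ry":0,"rz":0},{"gripper":0.61,"tx":0,"ty":0,"tz":0,"rx":0,"ry":0,"rz":0}]';  python3 -c "
from d import *
go(rack(0,1.5,124),down(0.348))
"
python3 -m handwheel '[{"gripper":0.64,"tx":0,"ty":0,"tz":0,"rx":0,"ry":0,"rz":0}]'
```

```text
t: 19.42
ee_pos: [536.0, 284.4, 288.5]
orientation: [1.804, 2.57, 0.003]
ft_force: [-0.2, -0.2, 0.0]
width: 34.9
t 19.43 grasp [536.3 284.5 125.5] tcp [536.  284.4 288.5] z [ 0.002  0.001 -1.   ] y [0.941 0.34  0.002] q [ 4.680e-01  5.460e-01  1.743e+00 -1.000e-03  8.500e-01  1.220e-01] F [-0.2 -0.2  0. ] w 34.9
shift [-0.0003 -0.0009  0.0015] then turn deg [ 0.12  0.01 -0.08] | turn first, shift in new axes [-0.0003 -0.0009  0.0015]
t: 19.55
ee_pos: [535.8, 284.3, 288.4]
orientation: [1.804, 2.571, 0.001]
ft_force: [-1.2, -0.3, 1.2]
width: 32.0
```

```bash
python3 -m handwheel '[{"gripper":0.64,"tx":0,"ty":0,"tz":0.0012,"rx":0,"ry":0,"rz":0},{"gripper":0.8,"tx":0,"ty":0,"tz":0,"rx":0,"ry":0,"rz":0},{"gripper":1,"tx":0,"ty":0,"tz":0,"rx":0,"ry":0,"rz":0},{"gripper":1,"tx":0,"ty":0,"tz":0,"rx":0,"ry":0,"rz":0}]';  python3 -c "
from d import *
rep()
"
```

```text
t: 20.05
ee_pos: [535.7, 284.2, 286.8]
orientation: [1.805, 2.571, 0.0]
ft_force: [-3.4, -1.2, 1.4]
width: 29.9
t 20.05 grasp [535.8 284.2 123.8] tcp [535.7 284.2 286.8] z [ 0.001 -0.    -1.   ] y [0.941 0.34  0.001] q [ 0.468  0.548  1.744 -0.     0.849  0.122] F [-3.4 -1.2  1.4] w 29.9
```

```bash
python3 -m handwheel '[{"gripper":1,"tx":0,"ty":-0.0008,"tz":-0.01,"rx":0,"ry":0,"rz":0},{"gripper":1,"tx":0,"ty":0,"tz":-0.02,"rx":0,"ry":0,"rz":0},{"gripper":1,"tx":0,"ty":0,"tz":-0.03,"rx":0,"ry":0,"rz":0},{"gripper":1,"tx":0,"ty":0,"tz":-0.03,"rx":0,"ry":0,"rz":0},{"gripper":1,"tx":0,"ty":0,"tz":-0.03,"rx":0,"ry":0,"rz":0},{"gripper":1,"tx":0,"ty":0,"tz":-0.035,"rx":0,"ry":0,"rz":0},{"gripper":1,"tx":0,"ty":0,"tz":-0.035,"rx":0,"ry":0,"rz":0},{"gripper":1,"tx":0,"ty":0,"tz":-0.03,"rx":0,"ry":0,"rz":0}]'
 python3 -c "
from d import *
t=np.radians(35); n=np.array([np.cos(t),0,np.sin(t)])
G=crad(-32,118)+60*n+82*np.array([-np.sin(t),0,np.cos(t)])
print(G-163*np.array([np.sin(t),0,-np.cos(t)]))
go(G,tilt(-1))
a=shot('scene')
cv2.imwrite('pics/l2.png',cv2.cvtColor(a['image'],cv2.COLOR_RGB2BGR))
"
```

```text
t: 21.05
ee_pos: [534.7, 283.9, 510.5]
orientation: [1.804, 2.569, 0.007]
ft_force: [0.3, 0.5, -1.3]
width: 29.4
[ 382.98113545 -273.39619033  441.76677826]
t 21.05 grasp [535.4 284.2 347.5] tcp [534.7 283.9 510.5] z [ 0.005  0.002 -1.   ] y [0.941 0.34  0.005] q [ 0.469  0.293  1.57  -0.     1.275  0.122] F [ 0.3  0.5 -1.3] w 29.4
shift [-0.4722 -0.3321  0.0669] then turn deg [-33.31  23.11 106.25] | turn first, shift in new axes [-0.1614  0.5576 -0.0291]
```

View pics/l2.png

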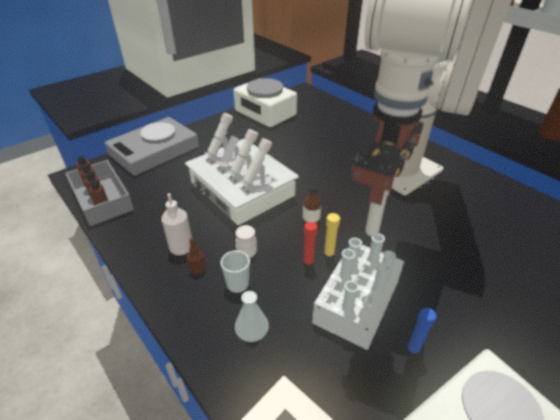

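The second tube is lifted at scene (376,215), and the open tubes are still standing. Now the transfer, a little higher.

```bash
python3 -m handwheel '[{"gripper":1,"tx":-0.045,"ty":-0.032,"tz":-0.015,"rx":0,"ry":0,"rz":0},{"gripper":1,"tx":-0.0472,"ty":-0.0332,"tz":-0.015,"rx":0,"ry":0,"rz":0},{"gripper":1,"tx":-0.0472,"ty":-0.0332,"tz":0,"rx":0,"ry":0,"rz":0},{"gripper":1,"tx":-0.0472,"ty":-0.0332,"tz":0,"rx":0,"ry":0,"rz":0},{"gripper":1,"tx":-0.0472,"ty":-0.0332,"tz":0,"rx":0,"ry":0,"rz":0},{"gripper":1,"tx":-0.0472,"ty":-0.0332,"tz":0,"rx":0,"ry":0,"rz":0},{"gripper":1,"tx":-0.0472,"ty":-0.0332,"tz":0,"rx":0,"ry":0,"rz":0}]'
 python3 -c "
from d import *
t=np.radians(35); n=np.array([np.cos(t),0,np.sin(t)])
G=crad(-32,118)+60*n+82*np.array([-np.sin(t),0,np.cos(t)])
go(G,tilt(-1))
"
```

```text
t: 21.98
ee_pos: [427.8, -104.8, 537.8]
orientation: [1.803, 2.569, 0.003]
ft_force: [1.1, 0.7, -0.4]
width: 29.4
t 21.98 grasp [ 428.4 -104.9  374.8] tcp [ 427.8 -104.8  537.8] z [ 0.004 -0.    -1.   ] y [0.94  0.34  0.004] q [-2.670e-01 -7.000e-03  1.862e+00  1.000e-03  1.283e+00 -6.150e-01] F [ 1.1  0.7 -0.4] w 29.4
shift [-0.1427 -0.0996  0.0959] then turn deg [-33.26  23.25 106.3 ] | turn first, shift in new axes [-0.0911  0.1684  0.0534]
```

```bash
python3 -m handwheel '[{"gripper":1,"tx":-0.0472,"ty":-0.0332,"tz":0,"rx":0,"ry":0,"rz":0},{"gripper":1,"tx":-0.0472,"ty":-0.0332,"tz":0,"rx":0,"ry":0,"rz":0},{"gripper":1,"tx":-0.0472,"ty":-0.0332,"tz":0,"rx":0,"ry":0,"rz":0},{"gripper":1,"tx":0,"ty":0,"tz":0,"rx":-3.02,"ry":2.11,"rz":9.66},{"gripper":1,"tx":0,"ty":0,"tz":0,"rx":-3.02,"ry":2.11,"rz":9.66},{"gripper":1,"tx":0,"ty":0,"tz":0,"rx":-3.02,"ry":2.11,"rz":9.66},{"gripper":1,"tx":0,"ty":0,"tz":0,"rx":-3.02,"ry":2.11,"rz":9.66},{"gripper":1,"tx":0,"ty":0,"tz":0,"rx":-3.02,"ry":2.11,"rz":9.66}]'
python3 -m handwheel '[{"gripper":1,"tx":0,"ty":0,"tz":0,"rx":-3.02,"ry":2.11,"rz":9.66},{"gripper":1,"tx":0,"ty":0,"tz":0,"rx":-3.02,"ry":2.11,"rz":9.66},{"gripper":1,"tx":0,"ty":0,"tz":0,"rx":-3.02,"ry":2.11,"rz":9.66},{"gripper":1,"tx":0,"ty":0,"tz":0,"rx":-3.02,"ry":2.11,"rz":9.66},{"gripper":1,"tx":0,"ty":0,"tz":0,"rx":-3.02,"ry":2.11,"rz":9.66},{"gripper":1,"tx":0,"ty":0,"tz":0,"rx":-3.02,"ry":2.11,"rz":9.66},{"gripper":1,"tx":0,"ty":0,"tz":0,"rx":0,"ry":0,"rz":0}]'
 python3 -c "
from d import *
t=np.radians(35); n=np.array([np.cos(t),0,np.sin(t)])
G=crad(-32,118)+60*n+82*np.array([-np.sin(t),0,np.cos(t)])
go(G,tilt(-1))
go(crad(-32,118),tilt(-1))
"
```

```text
t: 22.98
ee_pos: [383.0, -270.2, 537.4]
orientation: [2.673, 1.57, 0.494]
ft_force: [-0.4, -0.0, -1.5]
width: 29.7
t: 23.85
ee_pos: [382.9, -269.8, 537.2]
orientation: [2.996, -0.004, 0.94]
ft_force: [-0.1, 0.1, -0.8]
width: 29.4
t 23.85 grasp [ 476.  -270.3  403.4] tcp [ 382.9 -269.8  537.2] z [ 0.571 -0.003 -0.821] y [-0.003 -1.     0.001] q [-0.745 -0.038  1.945  0.545  0.838  0.54 ] F [-0.1  0.1 -0.8] w 29.4
shift [-0.0544  0.003   0.0784] then turn deg [-0.01  0.16  0.14] | turn first, shift in new axes [-0.0546  0.0031  0.0782]
t 23.85 grasp [ 476.  -270.3  403.4] tcp [ 382.9 -269.8  537.2] z [ 0.571 -0.003 -0.821] y [-0.003 -1.     0.001] q [-0.745 -0.038  1.945  0.545  0.838  0.54 ] F [-0.1  0.1 -0.8] w 29.4
shift [-0.1142  0.0028  0.1606] then turn deg [-0.01  0.16  0.14] | turn first, shift in new axes [-0.1146  0.0031  0.1602]
```

```bash
python3 -m handwheel '[{"gripper":1,"tx":0,"ty":0.003,"tz":0.02,"rx":0,"ry":0.15,"rz":0.1},{"gripper":1,"tx":-0.01,"ty":0,"tz":0.03,"rx":0,"ry":0,"rz":0},{"gripper":1,"tx":-0.01,"ty":0,"tz":0.03,"rx":0,"ry":0,"rz":0},{"gripper":1,"tx":-0.01,"ty":0,"tz":0.03,"rx":0,"ry":0,"rz":0},{"gripper":1,"tx":-0.01,"ty":0,"tz":0.03,"rx":0,"ry":0,"rz":0},{"gripper":1,"tx":-0.01,"ty":0,"tz":0.015,"rx":0,"ry":0,"rz":0},{"gripper":1,"tx":0,"ty":0,"tz":0,"rx":0,"ry":0,"rz":0}]'
 python3 -c "
from d import *
go(crad(-32,118),tilt(-1))
"; python3 pr.py -32 o5.png
```

```text
t: 24.72
ee_pos: [431.0, -273.1, 379.8]
orientation: [-2.996, 0.005, -0.94]
ft_force: [0.1, -0.3, -0.7]
width: 29.7
t 24.73 grasp [ 524.1 -273.   246. ] tcp [ 431.  -273.1  379.8] z [ 0.571  0.    -0.821] y [-0.003 -1.    -0.002] q [-0.678  0.239  2.042  0.823  0.511  0.235] F [ 0.1 -0.3 -0.7] w 29.7
shift [-0.0638  0.      0.0039] then turn deg [-0.18  0.17  0.04] | turn first, shift in new axes [-0.0638  0.0001  0.0037]
t 24.73 grasp [ 524.1 -273.   246. ] tcp [ 431.  -273.1  379.8] z [ 0.571  0.    -0.821] y [-0.003 -1.    -0.002] q [-0.678  0.239  2.042  0.823  0.511  0.235] F [ 0.1 -0.3 -0.7] w 29.7
```

View pics/scene_o5.png

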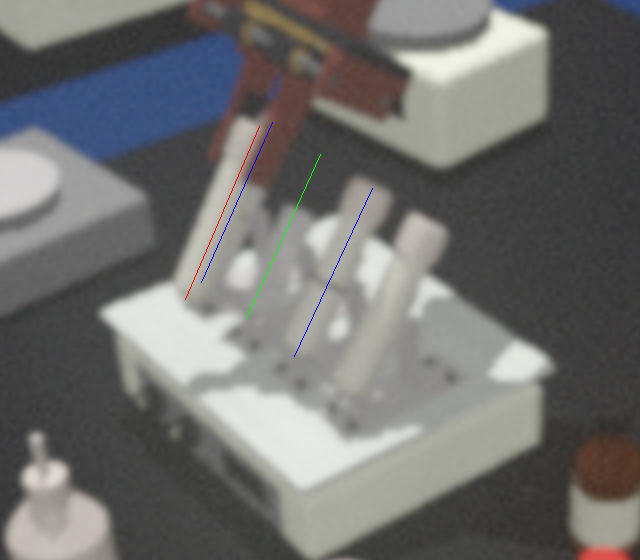

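View pics/top_o5.png

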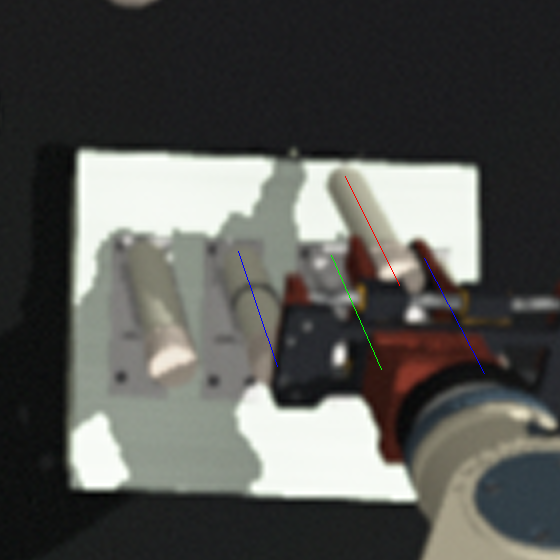

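```bash
python3 -m handwheel '[{"gripper":1,"tx":-0.012,"ty":0,"tz":-0.0025,"rx":0,"ry":0,"rz":0},{"gripper":1,"tx":-0.012,"ty":0,"tz":0,"rx":0,"ry":0,"rz":0},{"gripper":1,"tx":-0.012,"ty":0,"tz":0,"rx":0,"ry":0,"rz":0},{"gripper":1,"tx":-0.012,"ty":0,"tz":0,"rx":0,"ry":0,"rz":0},{"gripper":1,"tx":0,"ty":0,"tz":0,"rx":0,"ry":0,"rz":0},{"gripper":1,"tx":0,"ty":0,"tz":0,"rx":0,"ry":0,"rz":0}]'
 python3 -c "
from d import *
go(crad(-32,118),tilt(-1))
"; python3 pr.py -32 o6.png
```

```text
t: 25.58
ee_pos: [390.8, -273.4, 356.5]
orientation: [2.994, -0.008, 0.946]
ft_force: [-0.0, -0.1, -0.9]
width: 29.8
t 25.57 grasp [ 484.4 -274.   223. ] tcp [ 390.8 -273.4  356.5] z [ 0.574 -0.003 -0.819] y [-0.006 -1.     0.   ] q [-0.739  0.237  2.123  0.952  0.491  0.044] F [-0.  -0.1 -0.9] w 29.8
shift [-0.0175 -0.0005  0.0076] then turn deg [ 0.02 -0.05 -0.02] | turn first, shift in new axes [-0.0175 -0.0005  0.0076]
t 25.57 grasp [ 484.4 -274.   223. ] tcp [ 390.8 -273.4  356.5] z [ 0.574 -0.003 -0.819] y [-0.006 -1.     0.   ] q [-0.739  0.237  2.123  0.952  0.491  0.044] F [-0.  -0.1 -0.9] w 29.8
```

View pics/scene_o6.png

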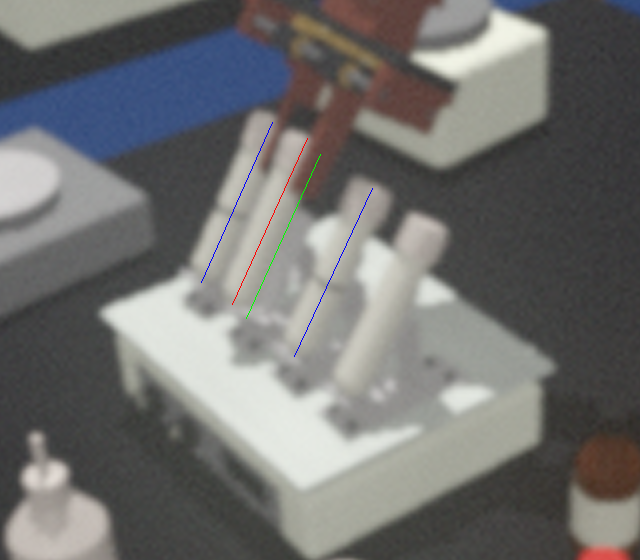

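View pics/top_o6.png

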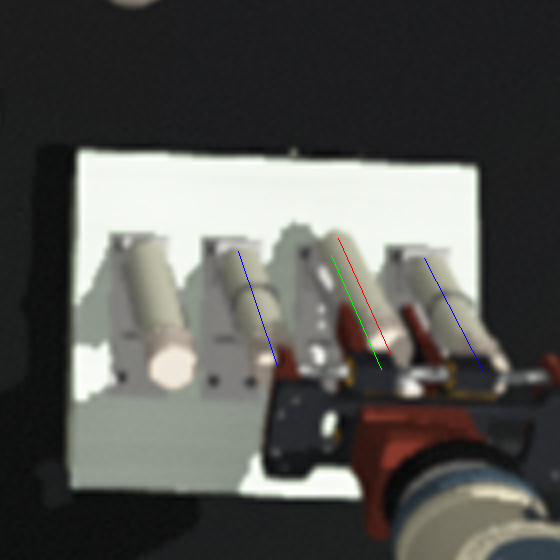

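```bash
python3 -m handwheel '[{"gripper":1,"tx":-0.007,"ty":0,"tz":0,"rx":0,"ry":0,"rz":0},{"gripper":1,"tx":-0.006,"ty":0,"tz":0,"rx":0,"ry":0,"rz":0},{"gripper":1,"tx":0,"ty":0,"tz":0,"rx":0,"ry":0,"rz":0},{"gripper":1,"tx":-0.002,"ty":0,"tz":0,"rx":0,"ry":0,"rz":0},{"gripper":1,"tx":0,"ty":0,"tz":0,"rx":0,"ry":0,"rz":0}]'; python3 -m handwheel '[{"gripper":1,"tx":-0.002,"ty":0,"tz":0,"rx":0,"ry":0,"rz":0},{"gripper":1,"tx":0,"ty":0,"tz":0,"rx":0,"ry":0,"rz":0}]'; python3 -c "
from d import *
go(crad(-32,118),tilt(-1))"
```

```text
t: 26.3
ee_pos: [378.0, -273.1, 346.8]
orientation: [2.996, -0.01, 0.944]
ft_force: [0.1, -0.2, -0.9]
width: 29.4
t: 26.55
ee_pos: [376.5, -273.1, 345.8]
orientation: [2.995, -0.01, 0.944]
ft_force: [0.7, -0.9, 0.3]
width: 29.6
t 26.55 grasp [ 470.  -273.6  212.3] tcp [ 376.5 -273.1  345.8] z [ 0.573 -0.003 -0.819] y [-0.006 -1.    -0.001] q [-0.762  0.243  2.152  1.004  0.485 -0.034] F [ 0.7 -0.9  0.3] w 29.6
shift [ 0.0004 -0.0002  0.0071] then turn deg [-0.01  0.01 -0.09] | turn first, shift in new axes [ 0.0004 -0.0002  0.0071]
```

```bash
python3 -m handwheel '[{"gripper":1,"tx":-0.0015,"ty":0,"tz":0,"rx":0,"ry":0,"rz":0},{"gripper":1,"tx":0,"ty":0,"tz":0,"rx":0,"ry":0,"rz":0}]'; python3 -m handwheel '[{"gripper":1,"tx":-0.001,"ty":0,"tz":0,"rx":0,"ry":0,"rz":0},{"gripper":1,"tx":0,"ty":0,"tz":0,"rx":0,"ry":0,"rz":0}]'
```

```text
t: 26.8
ee_pos: [375.3, -273.2, 345.1]
orientation: [2.995, -0.01, 0.944]
ft_force: [2.0, -2.6, -0.2]
width: 29.6
t: 27.05
ee_pos: [374.7, -273.3, 344.6]
orientation: [2.995, -0.01, 0.945]
ft_force: [3.8, -1.5, 3.8]
width: 29.7
```

```bash
python3 -m handwheel '[{"gripper":1,"tx":0.0007,"ty":0.0006,"tz":0.001,"rx":0,"ry":0,"rz":0},{"gripper":1,"tx":0,"ty":0,"tz":0.002,"rx":0,"ry":0,"rz":0},{"gripper":1,"tx":0,"ty":0,"tz":0.0015,"rx":0,"ry":0,"rz":0},{"gripper":1,"tx":0,"ty":0,"tz":0,"rx":0,"ry":0,"rz":0}]';  python3 -c "
from d import *
go(crad(-32,118),tilt(-1))"
```

```text
t: 27.55
ee_pos: [377.6, -273.8, 340.8]
orientation: [2.996, -0.01, 0.943]
ft_force: [3.3, -3.9, 0.2]
width: 29.6
t 27.55 grasp [ 471.  -274.3  207.2] tcp [ 377.6 -273.8  340.8] z [ 0.573 -0.003 -0.82 ] y [-0.006 -1.    -0.001] q [-0.761  0.254  2.153  1.023  0.478 -0.055] F [ 3.3 -3.9  0.2] w 29.6
shift [ 0.0023 -0.0009  0.0024] then turn deg [ 0.    0.05 -0.09] | turn first, shift in new axes [ 0.0023 -0.0009  0.0024]
```

```bash
python3 -m handwheel '[{"gripper":1,"tx":0,"ty":0,"tz":0.001,"rx":0,"ry":0,"rz":0},{"gripper":1,"tx":0,"ty":0,"tz":0,"rx":0,"ry":0,"rz":0}]';python3 -c "
from d import *
go(crad(-32,118),tilt(-1))"
```

```text
t: 27.8
ee_pos: [378.1, -273.7, 340.2]
orientation: [2.995, -0.01, 0.944]
ft_force: [1.6, -3.9, 3.1]
width: 29.4
t 27.80 grasp [ 471.5 -274.2  206.6] tcp [ 378.1 -273.7  340.2] z [ 0.573 -0.003 -0.819] y [-0.006 -1.    -0.001] q [-0.76   0.256  2.153  1.027  0.477 -0.057] F [ 1.6 -3.9  3.1] w 29.4
shift [ 0.0023 -0.0008  0.0016] then turn deg [-0.    0.03 -0.09] | turn first, shift in new axes [ 0.0023 -0.0008  0.0016]
```

```bash
python3 -m handwheel '[{"gripper":1,"tx":0,"ty":0.0008,"tz":0.001,"rx":0,"ry":0,"rz":0},{"gripper":1,"tx":0,"ty":0,"tz":0,"rx":0,"ry":0,"rz":0}]';python3 -m handwheel '[{"gripper":1,"tx":0,"ty":0,"tz":0.001,"rx":0,"ry":0,"rz":0},{"gripper":1,"tx":0,"ty":0,"tz":0,"rx":0,"ry":0,"rz":0}]';python3 -c "
from d import *
go(crad(-32,118),tilt(-1))"
```

```text
t: 28.05
ee_pos: [378.2, -274.1, 339.7]
orientation: [2.996, -0.009, 0.944]
ft_force: [-8.1, -2.2, 13.5]
width: 29.6
t: 28.3
ee_pos: [378.4, -274.0, 339.5]
orientation: [2.996, -0.009, 0.945]
ft_force: [-16.7, -1.0, 24.2]
width: 29.6
t 28.30 grasp [ 472.  -274.3  206. ] tcp [ 378.4 -274.   339.5] z [ 0.574 -0.002 -0.819] y [-0.005 -1.    -0.001] q [-0.76   0.258  2.153  1.032  0.477 -0.063] F [-16.7  -1.   24.2] w 29.6
shift [ 0.0024 -0.0011  0.0008] then turn deg [-0.06 -0.03 -0.06] | turn first, shift in new axes [ 0.0024 -0.0011  0.0008]
```

```bash
python3 -m handwheel '[{"gripper":1,"tx":-0.0012,"ty":0,"tz":-0.0013,"rx":0,"ry":0,"rz":0},{"gripper":1,"tx":0,"ty":0,"tz":0,"rx":0,"ry":0,"rz":0}]';python3 -c "
from d import *
go(crad(-32,118),tilt(-1))"
```

```text
t: 28.55
ee_pos: [377.5, -274.3, 339.4]
orientation: [2.996, -0.009, 0.945]
ft_force: [-2.5, -2.0, 10.9]
width: 29.4
t 28.55 grasp [ 471.1 -274.6  205.9] tcp [ 377.5 -274.3  339.4] z [ 0.574 -0.002 -0.819] y [-0.006 -1.    -0.002] q [-0.762  0.258  2.154  1.032  0.478 -0.065] F [-2.5 -2.  10.9] w 29.4
shift [ 0.0032 -0.0014  0.0013] then turn deg [-0.06 -0.02 -0.08] | turn first, shift in new axes [ 0.0032 -0.0014  0.0013]
```

Both contacts are lightly preloaded, about 10 N against the stop and 4 N into the trough. I'll release slowly.

```bash
python3 -m handwheel '[{"gripper":0.64,"tx":0,"ty":0,"tz":0,"rx":0,"ry":0,"rz":0},{"gripper":0.6,"tx":0,"ty":0,"tz":0,"rx":0,"ry":0,"rz":0},{"gripper":0.55,"tx":0,"ty":0,"tz":0,"rx":0,"ry":0,"rz":0},{"gripper":0.5,"tx":0,"ty":0,"tz":0,"rx":0,"ry":0,"rz":0},{"gripper":0.5,"tx":0,"ty":0,"tz":0,"rx":0,"ry":0,"rz":0}]'
python3 -m handwheel '[{"gripper":0.5,"tx":0,"ty":0,"tz":-0.01,"rx":0,"ry":0,"rz":0},{"gripper":0.5,"tx":0,"ty":0,"tz":-0.02,"rx":0,"ry":0,"rz":0},{"gripper":0.5,"tx":0,"ty":0,"tz":-0.025,"rx":0,"ry":0,"rz":0},{"gripper":0.5,"tx":0,"ty":0,"tz":-0.025,"rx":0,"ry":0,"rz":0},{"gripper":0.5,"tx":0,"ty":0,"tz":-0.03,"rx":0,"ry":0,"rz":0},{"gripper":0.5,"tx":0,"ty":0,"tz":-0.03,"rx":0,"ry":0,"rz":0},{"gripper":0.5,"tx":0,"ty":0,"tz":0,"rx":0,"ry":0,"rz":0}]'
python3 pr.py -32 o7.png; python3 -c "
from d import *
shot('scene','sc_end.png')"
```

```text
t: 29.18
ee_pos: [377.4, -274.2, 338.7]
orientation: [2.997, -0.009, 0.943]
ft_force: [0.1, 0.9, -1.5]
width: 43.8
t: 30.05
ee_pos: [296.5, -274.2, 455.4]
orientation: [2.991, -0.01, 0.946]
ft_force: [1.3, -0.1, -0.2]
width: 44.0
t 30.05 grasp [ 390.2 -275.2  322.1] tcp [ 296.5 -274.2  455.4] z [ 0.575 -0.006 -0.818] y [-0.007 -1.     0.002] q [-0.92  -0.042  2.151  0.716  0.763  0.195] F [ 1.3 -0.1 -0.2] w 44.0
```

View pics/scene_o7.png

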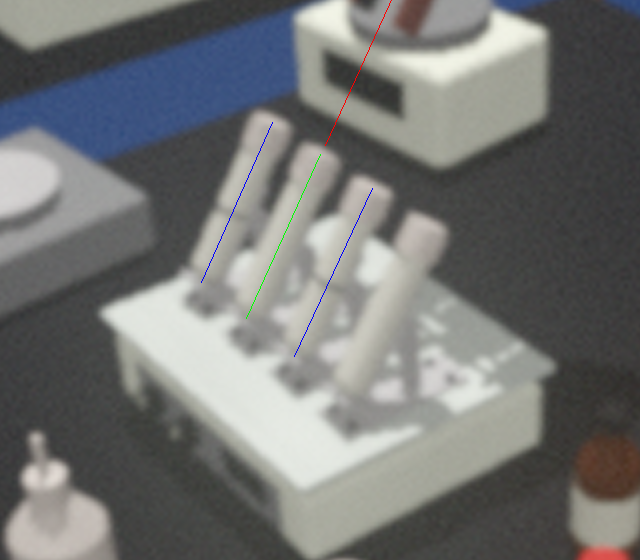

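View pics/top_o7.png

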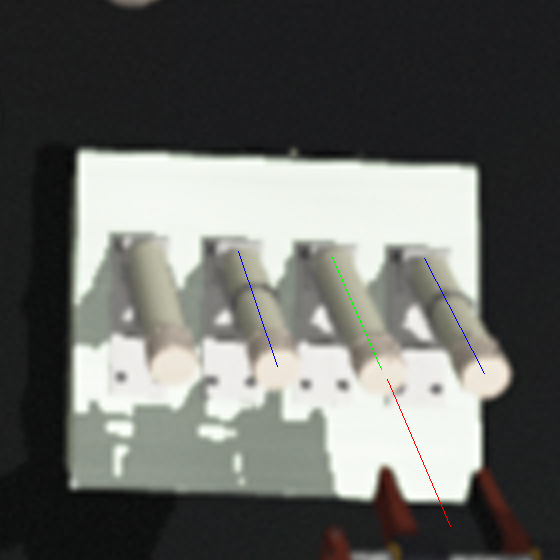

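View pics/sc_end.png

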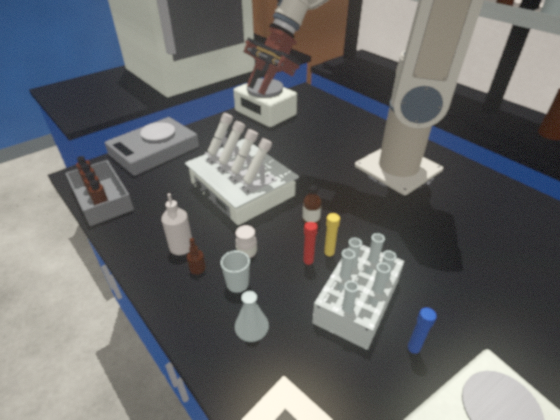

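All four caps are evenly spaced in a line: top crop (172,366), (277,368), (382,371), (486,375). The six open tubes and the bystanders are where they started, and the gripper is clear. Handing in.

```bash
python3 -c "
from workcell import ctrl
print(ctrl.close_job())"
```

```text
the job is handed in; nothing more can be done
None
```

Both capped tubes are now in the shaker's two free cradles, cap up, and I handed the job in at about 30 s. I took the tube next to the end open tube first, then the centre one. Each was gripped by its cap, laid in its trough, and slid down until its foot met the stop with about 30 N. I then eased it to a light preload before opening the gripper slowly.

- **Placement:** in both cameras the two tubes line up with the clipped ones, with the caps evenly spaced in a row. The arm stopped within about 1 mm along the tube axis of where I had worked out a fully home tube would lie. After release and backing off, the wrist force was about zero (around 1 N).
- **Bench:** the six open tubes and all the bystanders looked unmoved in the last picture.
- **Disagreements:** the two cameras differed by about 2 mm on the rack and shaker. Pose readings wandered by 1–2 mm, once nearer 4 mm in y above the rack. I found the trough and stop by contact force, so these did not affect the placing. Closing on the second tube pressed it about 3.5 N sideways in its cell, and it lifted out cleanly.

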